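# Refit the timer knob on a dryer control panel

## Task

Put the loose black knob back on the bare D-shaft of the control panel's timer: press lightly and turn until the flats find each other, never force it, then push until it snaps fully home. Then turn the timer with it until the pointer line faces the red OFF mark, let go, and leave the other things on the table where they are.

Things in the scene. Friction and masses are not known exactly. Their poses are not given: they have to be found in the camera images.
- panel: White dryer control panel lying on its back, fixed: 140 (x) x 236 (y) x 42 mm high, flat aluminium face. Origin: centre of its underside; +z up, +x away from the operator. On the face: the timer dial (black disc 77 mm across) at y = -55 mm, a fitted heat-selector knob at y = +55 mm, an amber lamp 4 mm high at x = -46, y = 0.
- shaft_base (a point): Top centre of the black rubber washer (28 mm across, 3 mm high, on a steel collar) round the timer shaft, 45 mm above the panel's underside; axes as the panel's. The knob's underside sits on this washer when fully home. A sprung steel ball stands out 1.4 mm from each side of the shaft 6.3 mm above the washer: the snap catch.
- shaft_tip (a point): Top of the bare brass D-shaft, 17 mm above the washer: 12 mm diameter, one flat 2 mm from its axis. The shaft turns stiffly (0.05 N m) and stays where put, from 0.4 rad anticlockwise to 2.9 rad clockwise of OFF. Its angle is not measured (this point keeps the panel's axes): at the start the flat faces 0.5 to 2.0 rad clockwise, seen from above, of the OFF mark.
- off_mark (a point): Tip of the red triangular OFF mark on the timer dial, 27.5 mm from the shaft's axis in the panel's +x direction.
- heat_knob (a point): Foot of the heat-selector knob on the panel's face: same shape as the loose one, fixed, 40 mm high. Stays as it is.
- knob: Loose black knob, 36 to 63 g, standing right way up on the table: skirt 47 mm across, hub up to 20 mm, bar grip above. Origin: centre of its underside; +z up, +x the way its white pointer line points. Not aligned, it stops on the shaft with its underside 11.5 mm above the washer; aligned within about 0.1 rad it goes on to about 6.5 mm, where the snap begins.
- knob_grip (a point): Middle of the knob's bar grip, on its axis 30 mm above its underside; the bar runs along the knob's x, 41 mm long, 13 mm wide (along y), from 20 to 40 mm above the underside.
- knob_bore (a point): Start of the D-shaped hole, on the knob's axis 5.5 mm above its underside; flat 2.7 mm from the axis on the pointer (+x) side, end of the hole 18.5 mm up. Below it a 17 mm mouth tapers to a round 12.8 mm pilot. Pressed with about 5 N it slides round on the shaft tip without taking the shaft along. The snap takes some 5 to 12 N and pulls in the last 2 mm; no step needs over 20 N.
- knob_pointer (a point): End of the knob's pointer line, 20 mm from the knob's axis along its +x, 30 mm above its underside.
- screwdriver: Yellow-handled screwdriver, 190 mm long, 27 mm thick, lying on the table. Leave alone.
- tape_roll: Black roll of tape, 62 mm across, 19 mm high. Leave alone.
- coupling: White plastic hose coupling, 42 mm across, standing 50 mm high. Leave alone.
- parts_case: Red small-parts case, 109 x 165 x 34 mm. Leave alone.

How it is judged:
On the way, in this order (a step that is already met when the one before it is completed fails the run):
1. the knob is snapped fully home on the timer shaft (z of knob in the frame of shaft_base below 0.0015 m and horizontal distance between knob and shaft_base below 0.003 m and angle between knob's own z axis and vertical below 0.1 rad), for 0.2 s.
2. the timer is turned with the knob until the pointer faces the OFF mark (z of knob in the frame of shaft_base below 0.002 m and x of knob_pointer in the frame of shaft_base above 0.012 m and y of knob_pointer in the frame of shaft_base between -0.004 and 0.004 m), for 0.2 s.
At the end, for the whole second after the job is handed in: The knob sits on the timer shaft, its underside within 1.5 mm of the washer, centred within 3 mm, upright within 0.1 rad, at rest, with its pointer within 4 mm sideways at 20 mm radius (about 11 degrees) of the direction of the red OFF mark (all of step 1 and x of knob_pointer in the frame of shaft_base above 0.012 m and y of knob_pointer in the frame of shaft_base between -0.004 and 0.004 m and linear speed of knob below 0.02 m/s); the robot touches nothing.
It fails at once if the knob or the timer is forced: something presses on the panel or its shaft with more than 55 N, all contacts added up (a push of about 35 N) (contact force between panel and anything else above 55 N).
It fails at once if one of the things to leave alone is moved more than 25 mm (distance of any of screwdriver, tape_roll, coupling, parts_case from where it was at the start of the episode above 0.025 m).
It also fails if it takes over 72 s, if anything falls off the work surface, if the arm or the gripper's body presses on something with over 40 N, if the wrist force passes 120 N, or if a joint passes its speed limit or range.

## Robot

A 7-joint arm with a two-finger parallel gripper is mounted at the origin on a cart in front of the work surface, level with it; the furniture and walls round the work are solid. World frame = base frame: x ahead of the robot, y to its left, z up, the work surface at z = 0. Lengths are in m, angles in rad, forces in N, time in s.
With the tool pointing down it reaches from about 0.425 to 0.875 m from the base axis. Payload 4.7 kg.
Tool frame: the origin (TCP) lies on the centre line of the jaws, within the pads' length; the fingertips stand 14 mm ahead of it and the grasp point (between the pads) lies 5 mm behind it; z points along the fingers, y is the direction in which the jaws open and shut (so a half turn about z gives the same grasp; the last joint's range is limited). The gripper opens to 87 mm and grips with 3 to 60 N. Pads are 19 mm wide; open, the fingers measure 117 mm over their backs; the gripper's body (75 mm by 190 mm) begins 51 mm behind the grasp point.
Start: joints at [1.142, 0.321, -0.07, 1.45, 0.023, 1.371, -0.057], TCP at [0.278, -0.587, 0.237] pointing down, gripper open.
Joint ranges: [-2.86, 2.86], [-0.3, 2.09], [-1.38, 1.24], [0.06, 2.45], [-1.56, 4.7], [0.09, 2.05], [-2.69, 2.69]. Speed limits (rad/s): [2.57, 2.57, 3.14, 3.14, 3.14, 3.14, 3.14].

## Interface

Orientations are given as a rotation vector (axis times angle).
In Python, from bench import ctrl, optics, models gives the robot as it stands. The module is installed in compiled form; this text tells all that it offers.
- The arm moves only by the tool arm_command, never from a script. Its argument "motion" is a list of rows, each a list of 3 entries, a list of its own where there are three numbers: the shift along the tool's x, y, z in mm, then the turn, a rotation vector about the tool's x, y, z in degrees, then the closure, from 0 (fully open) to 1 (shut). In form: [[[x, y, z], [ax, ay, az], claw], ...]. A call has 1 to 8 rows; each row shifts and turns the commanded pose from where the row before left it, along the tool's axes as they then stand; what a row does not reach is not made up. A row lasts 1/12 s, in which the tool goes at most 41.7 mm and 7.16 degrees, less where a joint would pass 70% of its speed; a pose out of reach is approached as far as the arm can. A call with a gripper value outside its range is refused whole. The fingers move at their own pace and stop on an object; "force" is the grip in N (left out, the last holds). Time passes only in rows, so rows that do not move let the fingers close. It gives the time, the measured TCP pose, the force and the opening at its end, in the units of the state.
- ctrl.get_state(): the state, without advancing time (a new reading comes with each control period).
- optics.get_image(name): name is "scene" or "top" or "wrist"; returns (picture, depth): 400x640x3 uint8, blue, green, red; 400x640 float32, m along the optical axis (not along the pixel's ray), 0 where there is no reading.
- optics.camera_model(name): a dict with "fovy" (degrees; the focal length in pixels is half the picture's height over the tangent of half this angle, whatever the lens; pixels are square), "cx", "cy" (the principal point, pixels), "rvec" (rotation vector, rad) and "tvec" (3), from world to camera coordinates, as OpenCV has them; the wrist camera has in their place "mount" (4x4, takes a point from camera to tool coordinates, whose origin is the TCP and whose axes are the flange's). Camera axes: x right, y down, z forward; pixel columns grow to the right and rows downward; lengths in m; the calibration is good to about 2 mm. A picture is of the moment at which its call begins: read the wrist's pose just before it. camera_model takes no time and is no camera call.
- ctrl.close_job(): hands the job in, once; it reports no verdict.
Trained networks look in the newest picture that a camera, given by its name, has taken for a name from the list of things; names that differ only in an ending like _2 or _b are one class to them, and where a whole thing is asked for, a point or a joint stands for the part that bears it (a point fixed in the world has none). Each returns a list of dicts, best first, with "conf" (0 to 1); they miss things now and then, are a little off and sometimes report something else, mostly with a low value. They report only what shows in the picture. A call takes as long as a camera call.
- models.search_frame(camera, target): "location" ([x, y, z] in m, in the coordinates of the camera as it stood for that picture, good to about 4 mm: the middle of the surface that is visible of it).
- models.silhouettes(camera, target): "pixels" (400x640 bool, what is visible of it).
The state is a dict: "time": time; "joint_positions": joint angles; "qd": joint speeds; "joint_torque": joint torques, N m; "position": TCP position; "tool_rot": TCP orientation; "ft_force": force on the tool from outside, world axes, zero at the start; "torque": the same for the moment, N m; "grip_width": opening from 0.0 (shut) to 1.0 (fully open).
Only numpy, scipy, OpenCV 4.12 (cv2) and the standard library are available. Lean on these libraries where they do the work, as an engineer would, in place of code of your own. Each camera call takes 0.05 s, during which the arm holds its last target.

## Working session

There is one attempt and no reset: what is moved stays moved. The work goes in short steps, Python scripts to look and compute and a tool call to move; the robot and the scene stay as the last step left them, time stands still between calls to the robot, and variables do not carry over. Pictures are saved under pics/ and viewed, and the job is handed in when it is done.

Besides the shell and the picture viewer there is one more tool, called after ">>>" by a JSON object that holds its "op" and its "data", one argument or row to a line. arm_command: Moves the arm, as the interface text tells. Its arguments: {"type":"object","properties":{"motion":{"type":"array","items":{"type":"array"}},"force":{"type":"number"}},"required":["motion"]}

```bash
mkdir -p pics; cat > h.py <<'E'
import numpy as np,cv2
from bench import ctrl,optics,models
from scipy.spatial.transform import Rotation as R
def cam(name,st=None):
    m=optics.camera_model(name); f=200/np.tan(np.radians(m['fovy'])/2)
    if 'mount' in m:
        T=np.eye(4);T[:3,:3]=R.from_rotvec(st['tool_rot']).as_matrix();T[:3,3]=st['position']
        C=T@np.array(m['mount'])
    else:
        W=np.eye(4);W[:3,:3]=R.from_rotvec(np.ravel(m['rvec'])).as_matrix();W[:3,3]=np.ravel(m['tvec']);C=np.linalg.inv(W)
    return f,m['cx'],m['cy'],C
def unproj(c,u,v,z):
    f,cx,cy,C=c; p=np.array([(u-cx)/f*z,(v-cy)/f*z,z]);return C[:3,:3]@p+C[:3,3]
def ray(c,u,v,Z):
    f,cx,cy,C=c; d=C[:3,:3]@np.array([(u-cx)/f,(v-cy)/f,1]);o=C[:3,3];return o+d*(Z-o[2])/d[2]
def proj(c,p):
    f,cx,cy,C=c; q=C[:3,:3].T@(np.array(p)-C[:3,3]);return q[0]/q[2]*f+cx,q[1]/q[2]*f+cy
E
python3 - <<'E'
from h import *
st=ctrl.get_state();print({k:np.round(v,3) for k,v in st.items()})
for n in ['scene','top','wrist']:
    im,d=optics.get_image(n);cv2.imwrite(f'pics/{n}0.png',im);np.save(f'{n}0.npy',d)
    c=cam(n,st);print(n,c[:3],np.round(c[3],3).tolist())
c=cam('top')
for t in ['knob','panel','heat_knob','shaft_tip','off_mark','knob_pointer','shaft_base','screwdriver','tape_roll','coupling','parts_case']:
    for r in models.search_frame('top',t)[:2]:
        print(t,round(r['conf'],2),np.round(c[3][:3,:3]@np.array(r['location'])+c[3][:3,3],4))
E
```

```text
{'time': np.float64(0.0), 'joint_positions': array([ 1.142,  0.322, -0.07 ,  1.452,  0.023,  1.371, -0.057]), 'qd': array([ 0.   ,  0.   ,  0.   , -0.   , -0.   ,  0.001,  0.001]), 'joint_torque': array([-0.0000e+00, -4.9130e+01, -4.0400e-01, -3.1253e+01, -6.4000e-02,
        4.4000e-02,  0.0000e+00]), 'position': array([ 0.278, -0.587,  0.235]), 'tool_rot': array([-3.063e+00, -6.890e-01,  1.000e-03]), 'ft_force': array([ 0.067, -0.194,  0.385]), 'torque': array([0.014, 0.015, 0.04 ]), 'grip_width': np.float64(0.998)}
scene (np.float64(498.3840650648777), 329.7721294701045, 206.50226485258514) [[-0.866, -0.326, 0.38, 0.175], [-0.5, 0.586, -0.637, 0.893], [-0.015, -0.742, -0.67, 0.767], [0.0, 0.0, 0.0, 1.0]]
top (np.float64(375.73474298470006), 319.9762749316545, 200.22954077666617) [[0.017, -0.984, 0.179, 0.373], [-0.999, -0.011, 0.032, 0.191], [-0.03, -0.179, -0.983, 1.051], [0.0, 0.0, 0.0, 1.0]]
wrist (np.float64(279.6541341393135), 319.3186813654431, 197.16194585221473) [[0.429, -0.863, -0.268, 0.352], [-0.903, -0.41, -0.126, -0.555], [-0.001, 0.296, -0.955, 0.384], [0.0, 0.0, 0.0, 1.0]]
knob 0.72 [0.4368 0.1416 0.019 ]
panel 0.66 [0.6262 0.2498 0.0381]
panel 0.55 [ 0.4631 -0.0448  0.0191]
heat_knob 0.68 [0.6307 0.2521 0.0379]
shaft_tip 0.8 [0.6271 0.254  0.047 ]
off_mark 0.98 [0.6218 0.2507 0.0418]
knob_pointer 0.78 [0.4416 0.1336 0.0157]
shaft_base 0.65 [0.6263 0.2505 0.0399]
screwdriver 0.88 [0.4148 0.3451 0.0266]
tape_roll 0.88 [ 0.463  -0.0453  0.0164]
coupling 0.5 [ 0.5914 -0.0473  0.0422]
parts_case 0.67 [0.614  0.4662 0.0011]
```

View pics/top0.png

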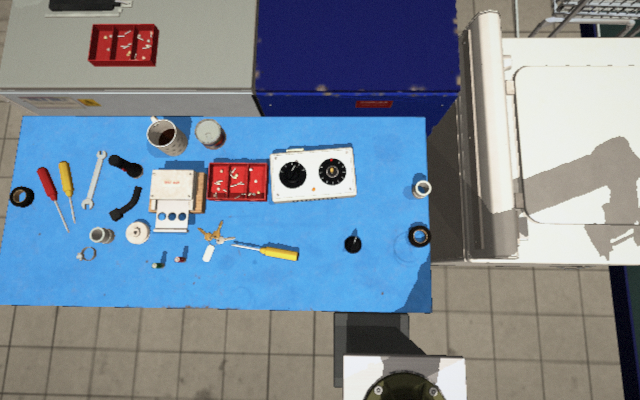

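View pics/scene0.png

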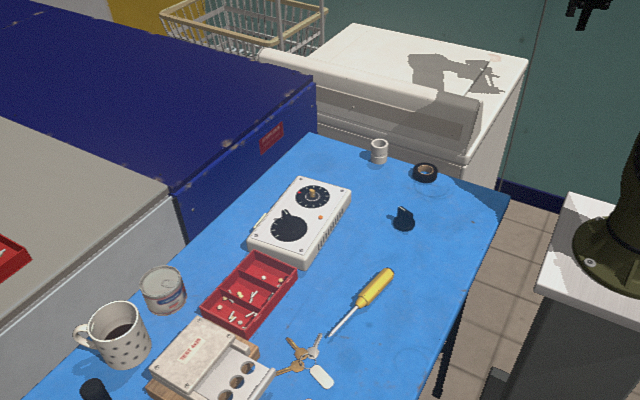

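The top picture shows the loose knob at about (353,243) and the panel at (313,174), with the bare timer shaft on the right dial at (332,171). I'll zoom in to get the angles.

```bash
python3 - <<'E'
from h import *
im=cv2.imread('pics/top0.png')
a=cv2.resize(im[140:260,265:440],None,fx=4.5,fy=4.5,interpolation=cv2.INTER_CUBIC);cv2.imwrite('pics/topz.png',a)
c=cam('top')
for uv,Z in [((353,243),.03),((332,171),.05),((292,174),.06)]: print(uv,ray(c,*uv,Z))
print(proj(c,[0.4368,.1416,.0]))
im=cv2.imread('pics/scene0.png')
a=cv2.resize(im[165:275,240:430],None,fx=4.2,fy=4.2,interpolation=cv2.INTER_CUBIC);cv2.imwrite('pics/scz.png',a)
E
```

```text
(353, 243) [0.44198154 0.13379531 0.03      ]
(332, 171) [0.63668665 0.19266414 0.05      ]
(292, 174) [0.62466034 0.30144236 0.06      ]
(np.float64(349.5706412505285), np.float64(245.5572749167875))
```

View pics/topz.png

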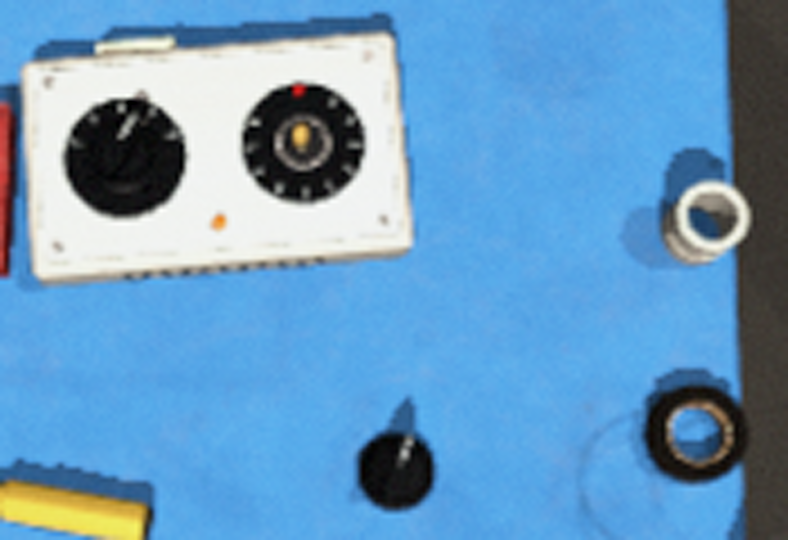

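View pics/scz.png

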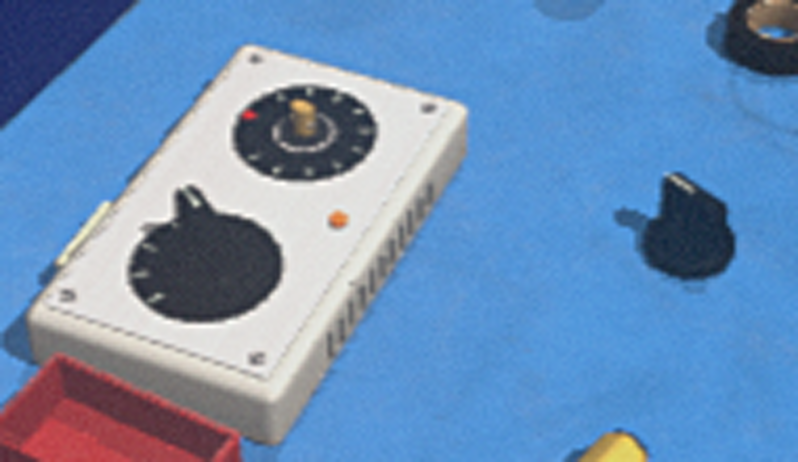

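>>> {"op": "arm_command", "data": {
  "motion": [
    [[28, -28, 0], [0, 0, 0], 0],
    [[28, -28, 0], [0, 0, 0], 0],
    [[28, -28, 0], [0, 0, 0], 0],
    [[28, -28, 0], [0, 0, 0], 0],
    [[28, -28, 0], [0, 0, 0], 0],
    [[28, -28, 0], [0, 0, 0], 0],
    [[28, -28, 0], [0, 0, 0], 0],
    [[28, -28, 0], [0, 0, 0], 0]
  ]
}}

```text
time: 1.37
position: [0.3852, -0.2871, 0.2369]
tool_rot: [3.064, 0.689, 0.0]
ft_force: [1.8, -0.5, 0.4]
grip_width: 1.0
```

>>> {"op": "arm_command", "data": {
  "motion": [
    [[28, -28, 0], [0, 0, 0], 0],
    [[28, -28, 0], [0, 0, 0], 0],
    [[28, -28, 0], [0, 0, 0], 0],
    [[28, -28, 0], [0, 0, 0], 0],
    [[28, -28, 0], [0, 0, 0], 0],
    [[28, -28, 0], [0, 0, 0], 0],
    [[28, -28, 0], [0, 0, 0], 0],
    [[28, -28, 0], [0, 0, 0], 0]
  ]
}}

```text
time: 2.03
position: [0.4917, 0.0113, 0.2371]
tool_rot: [3.064, 0.689, 0.002]
ft_force: [0.5, -1.1, 0.3]
grip_width: 0.995
```

>>> {"op": "arm_command", "data": {
  "motion": [
    [[28, -28, 10], [0, 0, 0], 0],
    [[28, -28, 10], [0, 0, 0], 0],
    [[28, -28, 10], [0, 0, 0], 0],
    [[28, -28, 10], [0, 0, 0], 0],
    [[0, 0, 5], [0, 0, -7], 0],
    [[0, 0, 5], [0, 0, -7], 0],
    [[0, 0, 5], [0, 0, -7], 0],
    [[0, 0, 5], [0, 0, -7], 0]
  ]
}}

```text
time: 2.7
position: [0.5445, 0.159, 0.1762]
tool_rot: [-2.802, -1.421, 0.0]
ft_force: [-0.0, -0.1, -0.2]
grip_width: 1.0
```

>>> {"op": "arm_command", "data": {
  "motion": [
    [[0, 0, 0], [0, 0, -7], 0],
    [[0, 0, 0], [0, 0, -7], 0],
    [[0, 0, 0], [0, 0, -7], 0],
    [[0, 0, 0], [0, 0, -7], 0],
    [[0, 0, 0], [0, 0, -7], 0],
    [[0, 0, 0], [0, 0, -7], 0],
    [[0, 0, 0], [0, 0, -7], 0],
    [[0, 0, 0], [0, 0, -7], 0]
  ]
}}

```text
time: 3.37
position: [0.5446, 0.1584, 0.1767]
tool_rot: [1.808, 2.568, -0.0]
ft_force: [-0.1, 0.2, -0.6]
grip_width: 0.999
```

>>> {"op": "arm_command", "data": {
  "motion": [
    [[0, 0, 0], [0, 0, -7], 0],
    [[0, 0, 0], [0, 0, -7], 0],
    [[0, 0, 0], [0, 0, -7], 0],
    [[0, 0, 0], [0, 0, -7], 0],
    [[0, 0, 0], [0, 0, -7], 0],
    [[0, 0, 0], [0, 0, -7], 0],
    [[0, 0, 0], [0, 0, -7], 0],
    [[0, 0, 0], [0, 0, -7], 0]
  ]
}}

```text
time: 4.03
position: [0.5447, 0.1584, 0.1767]
tool_rot: [0.391, 3.117, -0.0]
ft_force: [-0.0, 0.3, 0.1]
grip_width: 0.999
```

```bash
python3 - <<'E'
from h import *
st=ctrl.get_state();print(np.round(st['joint_positions'],2))
im,d=optics.get_image('wrist');cv2.imwrite('pics/w1.png',im);np.save('w1.npy',d);np.save('w1st.npy',np.r_[st['position'],st['tool_rot']])
c=cam('wrist',st)
for t in ['knob','knob_pointer','knob_grip','shaft_tip','off_mark','shaft_base','heat_knob']:
    for r in models.search_frame('wrist',t)[:2]:
        p=c[3][:3,:3]@np.array(r['location'])+c[3][:3,3]
        print(t,round(r['conf'],2),np.round(p,4),np.round(proj(c,p)))
E
```

```text
[ 0.64  0.41 -1.18  1.71  0.4   1.29  0.69]
knob 0.73 [0.4445 0.1346 0.0217] [276. 100.]
knob_pointer 0.89 [0.4393 0.1313 0.0235] [271.  96.]
knob_pointer 0.67 [0.5966 0.2498 0.0421] [416. 216.]
shaft_tip 0.89 [0.5978 0.2526 0.0438] [420. 217.]
off_mark 0.7 [0.6004 0.2553 0.0441] [423. 219.]
off_mark 0.68 [0.4419 0.1297 0.0208] [271.  99.]
shaft_base 0.83 [0.599  0.252  0.0442] [419. 218.]
heat_knob 0.71 [0.5996 0.2537 0.0403] [420. 217.]
heat_knob 0.51 [ 0.4651 -0.052   0.0218] [118. 164.]
```

View pics/w1.png

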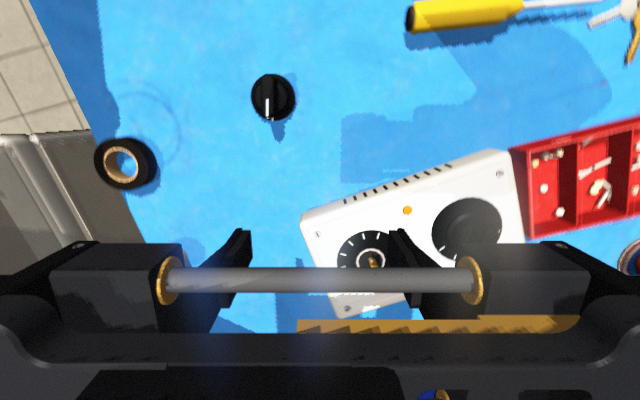

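The wrist picture shows the knob at (272,98) with its pointer line at (268,108), and the timer shaft at (370,262), partly behind the fingers. I'll measure the knob and panel here.

```bash
python3 - <<'E'
from h import *
s=np.load('w1st.npy');st=dict(position=s[:3],tool_rot=s[3:]);c=cam('wrist',st)
im=cv2.imread('pics/w1.png');d=np.load('w1.npy')
cv2.imwrite('pics/w1k.png',np.hstack([cv2.resize(im[60:150,225:325],(500,450),interpolation=cv2.INTER_CUBIC)]))
cv2.imwrite('pics/w1p.png',cv2.resize(im[140:330,290:540],(800,608)[:2],interpolation=cv2.INTER_CUBIC)[:600])
g=im.max(2)
w=(im.min(2)>150);w[:,:240]=0;w[:,310:]=0;w[:65]=0;w[130:]=0
v,u=np.nonzero(w);print(len(v),u.mean(),v.mean(),v.min(),v.max(),u.min(),u.max(),d[v,u].min() if len(v) else 0)
for a,b in zip(u,v):
    pass
P=np.array([ray(c,a,b,.040) for a,b in zip(u,v)]);
vx,vy,x0,y0=cv2.fitLine(P[:,:2].astype(np.float32),cv2.DIST_L2,0,1e-6,1e-6).ravel();print('line',np.degrees(np.arctan2(vy,vx)),x0,y0,P[:,:2].min(0),P[:,:2].max(0))
# knob points by height
vv,uu=np.mgrid[60:140,230:320];Z=d[60:140,230:320]
W=np.array([unproj(c,a,b,z) for a,b,z in zip(uu.ravel(),vv.ravel(),Z.ravel())])
for lo,hi in [(.033,.05),(.012,.03),(.006,.05)]:
    m=(W[:,2]>lo)&(W[:,2]<hi);Q=W[m][:,:2].astype(np.float32);print(lo,len(Q),Q.mean(0),cv2.minAreaRect(Q),cv2.minEnclosingCircle(Q))
    if lo>.03: print(W[m][:,2].mean(),W[m][:,2].max())
E
```

```text
56 267.1607142857143 107.96428571428571 99 120 266 272 0.26810306
line -13.678809 0.4507468 0.12659608 [0.4425888  0.12325522] [0.46266092 0.12984987]
0.033 586 [0.4400955  0.13134897] ((0.4408438503742218, 0.1308313012123108), (0.012815200723707676, 0.04013514146208763), 72.31575775146484) ((0.4409424662590027, 0.1313759833574295), 0.02016868069767952)
0.03987267681161989 0.04235327153763835
0.012 545 [0.44169134 0.13493851] ((0.4402100741863251, 0.13140612840652466), (0.03669612109661102, 0.03627773001790047), 43.1043815612793) ((0.44086605310440063, 0.13119572401046753), 0.019544502720236778)
0.006 1641 [0.4412014 0.133302 ] ((0.4404067099094391, 0.1306993067264557), (0.046459492295980453, 0.046415284276008606), 75.79315948486328) ((0.4400498867034912, 0.13063237071037292), 0.02394881285727024)
```

View pics/w1k.png

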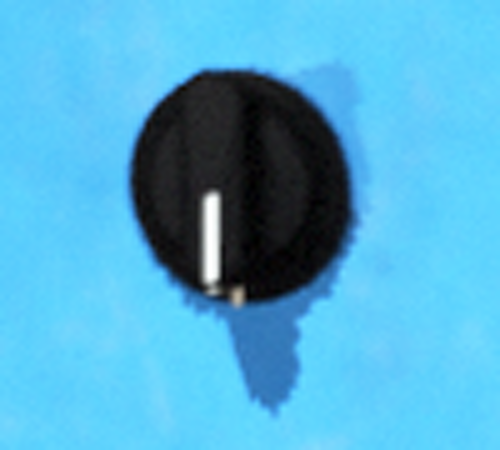

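View pics/w1p.png

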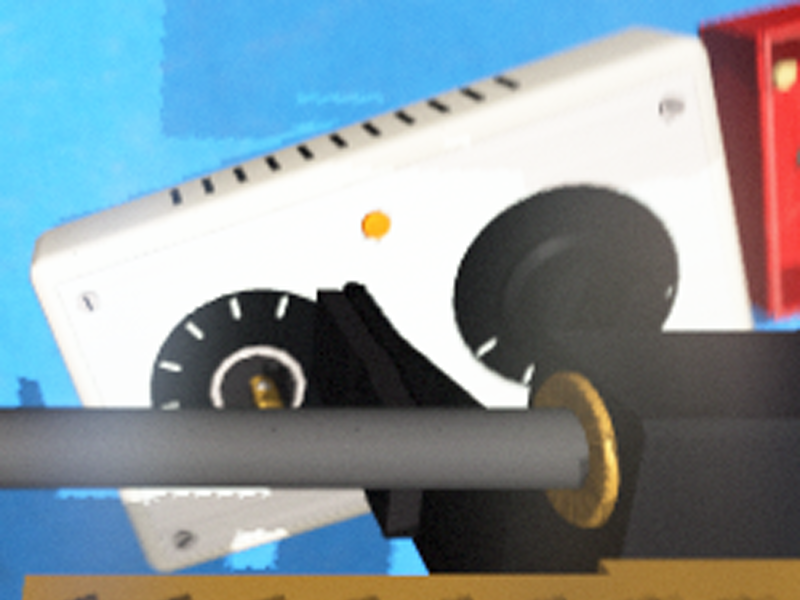

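>>> {"op": "arm_command", "data": {
  "motion": [
    [[-24, 16, 10], [0, 0, 0], 0],
    [[-24, 16, 10], [0, 0, 0], 0],
    [[-24, 16, 10], [0, 0, 0], 0],
    [[0, 0, 0], [0, 0, 3], 0],
    [[0, 0, 0], [0, 0, 0], 0]
  ]
}}

```text
time: 4.85
position: [0.6265, 0.1874, 0.1449]
tool_rot: [-0.484, -3.101, -0.001]
ft_force: [-0.3, -0.6, 0.5]
grip_width: 1.003
```

```bash
python3 - <<'E'
from h import *
st=ctrl.get_state();print(np.round(st['joint_positions'],2),np.round(st['position'],4),np.round(st['tool_rot'],3),st['ft_force'])
im,d=optics.get_image('wrist');cv2.imwrite('pics/w2.png',im);np.save('w2.npy',d);np.save('w2st.npy',np.r_[st['position'],st['tool_rot']])
E
```

```text
[ 0.41  0.61 -1.04  1.52  0.53  1.32  0.57] [0.6265 0.1874 0.1449] [-4.840e-01 -3.101e+00 -1.000e-03] [-0.3018158  -0.63357562  0.46651872]
```

View pics/w2.png

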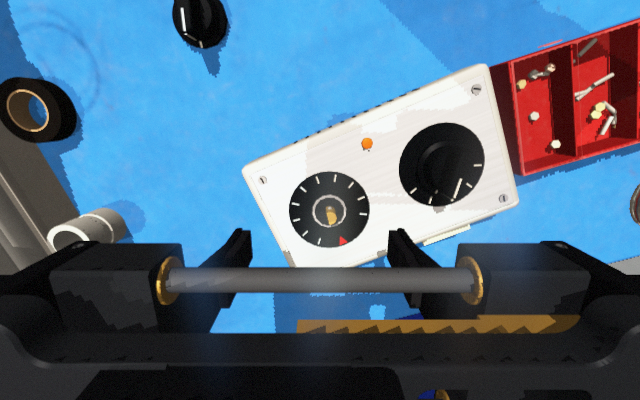

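The panel is now fully in view, with the dial centre near (329,210), the OFF mark at (343,240), the shaft tip at (331,213), the amber lamp at (367,144) and the heat knob at (441,164).

```bash
python3 - <<'E'
from h import *
s=np.load('w2st.npy');st=dict(position=s[:3],tool_rot=s[3:]);c=cam('wrist',st)
im=cv2.imread('pics/w2.png');d=np.load('w2.npy')
# dial fit: black pixels rays at z=.042
H=.0425
def pix(mask,Z): 
    v,u=np.nonzero(mask);return np.array([ray(c,a,b,Z)[:2] for a,b in zip(u,v)])
roi=np.zeros(d.shape,bool);roi[165:255,280:378]=1
blk=(im.max(2)<110)&roi
cnt,_=cv2.findContours(blk.astype(np.uint8),cv2.RETR_EXTERNAL,cv2.CHAIN_APPROX_NONE);cn=max(cnt,key=cv2.contourArea)
P=np.array([ray(c,a,b,H)[:2] for a,b in cn[:,0]]).astype(np.float32)
print('dial',cv2.fitEllipse(P),cv2.minEnclosingCircle(P))
roi2=np.zeros(d.shape,bool);roi2[80:235,385:500]=1
# lamp
hsv=cv2.cvtColor(im,cv2.COLOR_BGR2HSV)
red=((hsv[...,0]<6)|(hsv[...,0]>174))&(hsv[...,1]>150)&(hsv[...,2]>100)&roi
R_=pix(red,H);print('red',len(R_),R_.mean(0))
lr=np.zeros(d.shape,bool);lr[130:160,350:385]=1
L=pix((hsv[...,1]>150)&(hsv[...,0]>8)&(hsv[...,0]<25)&lr,.046);print('lamp',len(L),L.mean(0))
# shaft height pixels
vv,uu=np.mgrid[180:245,290:370];Z=d[180:245,290:370]
W=np.array([unproj(c,a,b,z) for a,b,z in zip(uu.ravel(),vv.ravel(),Z.ravel())])
for lo,hi in [(.052,.058),(.0585,.07)]:
    m=(W[:,2]>lo)&(W[:,2]<hi);Q=W[m];print(lo,len(Q),Q.mean(0),Q.max(0),Q.min(0))
m=(W[:,2]>.035)&(W[:,2]<.05);print('face z',np.median(W[m][:,2]))
cv2.imwrite('pics/w2z.png',cv2.resize(im[165:260,280:380],(800,760),interpolation=cv2.INTER_CUBIC)[100:690])
E
```

```text
dial ((0.6371862292289734, 0.18975238502025604), (0.07347762584686279, 0.075833760201931), 5.048821926116943) ((0.6378487944602966, 0.1898183822631836), 0.03824233636260033)
red 37 [0.67173342 0.19319983]
lamp 89 [0.5867817  0.23998553]
0.052 29 [0.63321942 0.19213496 0.0547433 ] [0.63702505 0.19570775 0.05792802] [0.63120375 0.18850306 0.05214014]
0.0585 107 [0.63782926 0.19154809 0.06179469] [0.64419372 0.19585647 0.06341638] [0.6322259  0.187881   0.05850648]
face z 0.042821653321152175
```

View pics/w2z.png

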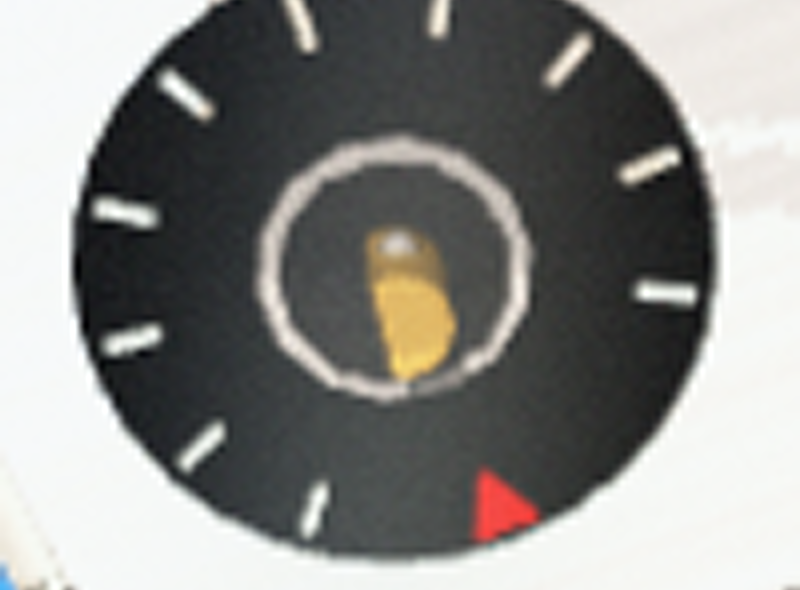

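```bash
python3 - <<'E'
from h import *
s=np.load('w2st.npy');st=dict(position=s[:3],tool_rot=s[3:]);c=cam('wrist',st)
print('tool yaw',np.degrees(2*np.arctan2(s[4],s[3])))
f=lambda x,y:(280+x/8,165+(y+100)/8)
a,b=[ray(c,*f(*q),.062)[:2] for q in [(372,280),(397,378)]]
t=b-a;n=np.array([-t[1],t[0]]);n/=np.linalg.norm(n)
r=ray(c,*f(455,325),.062)[:2]
if n@(r-a)>0:n=-n
print(a,b,np.linalg.norm(t)*1e3,'flat yaw',np.degrees(np.arctan2(n[1],n[0])),'axis from flat',(a+b)/2-n*.002,'from r',r+n*.006,'depthD',n@((a+b)/2-r)*1e3)
# collar ring ellipse outer centre at approx z
for Z,q in [(.0445,(393,268))]: print('ring',ray(c,*f(*q),Z))
E
```

```text
tool yaw -197.75154734383722
[0.63212694 0.18892723] [0.64404023 0.18812935] 11.939974467036935 flat yaw -93.83161178923238 axis from flat [0.63821723 0.19052382] from r [0.63955869 0.19010674] depthD 7.673501510928859
ring [0.63763656 0.19021958 0.0445    ]
```

>>> {"op": "arm_command", "data": {
  "motion": [
    [[32, -22, 0], [0, 0, 0], 0],
    [[32, -22, 6], [0, 0, 0], 0],
    [[32, -22, 14], [0, 0, 0], 0],
    [[32, -22, 15], [0, 0, 0], 0],
    [[32, -22, 15], [0, 0, 0], 0],
    [[0, 0, 0], [0, 0, 0], 0],
    [[0, 0, 0], [0, 0, 0], 0]
  ]
}}

```text
time: 5.48
position: [0.4368, 0.1267, 0.0945]
tool_rot: [-0.484, -3.103, 0.014]
ft_force: [1.6, -0.1, 0.6]
grip_width: 0.998
```

```bash
python3 - <<'E'
from h import *
st=ctrl.get_state();print(np.round(st['joint_positions'],2),np.round(st['position'],4),np.round(st['tool_rot'],3),st['ft_force'])
im,d=optics.get_image('wrist');cv2.imwrite('pics/w3.png',im);np.save('w3.npy',d)
c=cam('wrist',st)
vv,uu=np.mgrid[0:400:1,150:500:1]
W=np.array([unproj(c,a,b,z) for a,b,z in zip(uu.ravel(),vv.ravel(),d[:,150:500].ravel())])
m=(W[:,2]>.033)&(W[:,2]<.045)&(np.hypot(W[:,0]-.441,W[:,1]-.131)<.03);Q=W[m][:,:2].astype(np.float32);print(len(Q),Q.mean(0),cv2.minAreaRect(Q),W[m][:,2].mean())
E
```

```text
[ 0.89  0.21 -1.31  2.05  0.25  1.06  0.72] [0.4368 0.1267 0.0945] [-0.484 -3.103  0.014] [ 1.56072665 -0.10504528  0.59864622]
778 [0.43830302 0.13107891] ((0.44002705812454224, 0.13071927428245544), (0.012666698545217514, 0.04057940095663071), 72.4626693725586) 0.03965710768006871
```

View pics/w3.png

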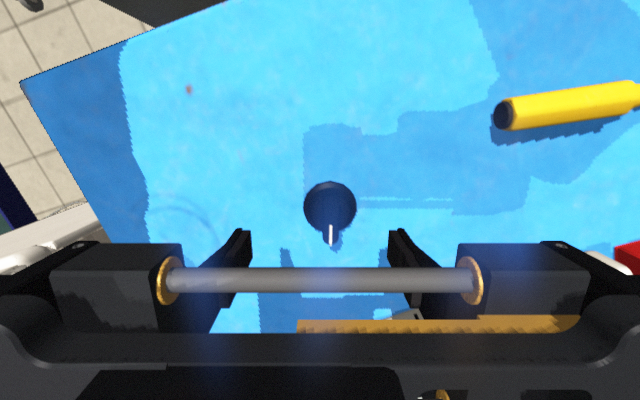

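>>> {"op": "arm_command", "data": {
  "motion": [
    [[0, 0, 0], [0, 0, 0], 0],
    [[0, 0, 0], [0, 0, 0], 0]
  ]
}}

```text
time: 5.7
position: [0.4424, 0.1316, 0.0979]
tool_rot: [0.48, 3.102, 0.003]
ft_force: [-0.6, -0.4, 0.4]
grip_width: 0.997
```

```bash
python3 - <<'E'
from h import *
st=ctrl.get_state();print(np.round(st['joint_positions'],3),np.round(st['position'],4),np.round(st['tool_rot'],3),st['ft_force'],st['qd'])
E
```

```text
[ 0.883  0.222 -1.308  2.037  0.246  1.056  0.723] [0.4424 0.1316 0.0979] [4.800e-01 3.102e+00 3.000e-03] [-0.64544974 -0.42771034  0.36607918] [-0.01166063  0.01648687  0.00237807 -0.00157587 -0.00221421  0.00274643
 -0.00186412]
```

>>> {"op": "arm_command", "data": {
  "motion": [
    [[1.6, -1.3, 10], [0, 0, 0], 0],
    [[0, 0, 10], [0, 0, 0], 0],
    [[0, 0, 10], [0, 0, 0], 0],
    [[0, 0, 0], [0, 0, 0], 0],
    [[0, 0, 0], [0, 0, 0], 0]
  ]
}}

```text
time: 6.12
position: [0.4381, 0.1306, 0.0659]
tool_rot: [-0.479, -3.103, -0.002]
ft_force: [-0.1, -0.2, -0.9]
grip_width: 1.001
```

```bash
python3 - <<'E'
from h import *
st=ctrl.get_state();print(np.round(st['joint_positions'],3),np.round(st['position'],4),np.round(st['tool_rot'],3),st['ft_force'])
E
```

```text
[ 0.815  0.28  -1.253  2.072  0.313  1.004  0.666] [0.4381 0.1306 0.0659] [-4.790e-01 -3.103e+00 -2.000e-03] [-0.12138925 -0.16844972 -0.92600466]
```

>>> {"op": "arm_command", "data": {
  "motion": [
    [[0, 0, 8], [0, 0, 0], 0],
    [[0, 0, 8], [0, 0, 0], 0],
    [[0, 0, 8], [0, 0, 0], 0],
    [[0, 0, 5], [0, 0, 0], 0],
    [[0, 0, 0], [0, 0, 0], 0],
    [[0, 0, 0], [0, 0, 0], 0],
    [[0, 0, 0], [0, 0, 0], 0]
  ]
}}

```text
time: 6.7
position: [0.4387, 0.1299, 0.0377]
tool_rot: [0.481, 3.104, 0.0]
ft_force: [-0.4, -0.4, 1.1]
grip_width: 1.002
```

```bash
python3 - <<'E'
from h import *
st=ctrl.get_state();print(np.round(st['joint_positions'],3),np.round(st['position'],4),np.round(st['tool_rot'],3),st['ft_force'])
E
```

```text
[ 0.749  0.334 -1.195  2.095  0.382  0.956  0.609] [0.4387 0.1299 0.0377] [0.481 3.104 0.   ] [-0.43229716 -0.41819183  1.05084128]
```

>>> {"op": "arm_command", "data": {
  "motion": [
    [[-1.5, -0.4, 0.7], [0, 0, 0], 0],
    [[0, 0, 0], [0, 0, 0], 0],
    [[0, 0, 0], [0, 0, 0], 1],
    [[0, 0, 0], [0, 0, 0], 1],
    [[0, 0, 0], [0, 0, 0], 1],
    [[0, 0, 0], [0, 0, 0], 1],
    [[0, 0, 0], [0, 0, 0], 1],
    [[0, 0, 0], [0, 0, 0], 1]
  ],
  "force": 40
}}

```text
time: 7.37
position: [0.4399, 0.1288, 0.0368]
tool_rot: [0.481, 3.104, -0.0]
ft_force: [0.5, -0.4, 0.1]
grip_width: 0.631
```

>>> {"op": "arm_command", "data": {
  "motion": [
    [[0, 0, 0], [0, 0, 0], 1],
    [[0, 0, 0], [0, 0, 0], 1],
    [[0, 0, 0], [0, 0, 0], 1],
    [[0, 0, 0], [0, 0, 0], 1]
  ]
}}

```text
time: 7.7
position: [0.4399, 0.1289, 0.0368]
tool_rot: [0.481, 3.104, -0.0]
ft_force: [0.7, -0.1, 0.2]
grip_width: 0.327
```

>>> {"op": "arm_command", "data": {
  "motion": [
    [[0, 0, 0], [0, 0, 0], 1],
    [[0, 0, 0], [0, 0, 0], 1],
    [[0, 0, 0], [0, 0, 0], 1],
    [[0, 0, 0], [0, 0, 0], 1],
    [[0, 0, 0], [0, 0, 0], 1]
  ]
}}

```text
time: 8.12
position: [0.44, 0.129, 0.0369]
tool_rot: [0.481, 3.104, 0.0]
ft_force: [0.1, 1.0, -0.3]
grip_width: 0.145
```

```bash
python3 - <<'E'
from h import *
st=ctrl.get_state();print(np.round(st['joint_positions'],3),np.round(st['position'],4),np.round(st['tool_rot'],3),st['ft_force'],st['grip_width'])
im,d=optics.get_image('wrist');cv2.imwrite('pics/w4.png',im);np.save('w4.npy',d)
im,d=optics.get_image('scene');cv2.imwrite('pics/s4.png',cv2.resize(im[150:270,340:460],None,fx=5,fy=5))
E
```

```text
[ 0.747  0.337 -1.191  2.093  0.386  0.955  0.609] [0.44   0.129  0.0369] [0.481 3.104 0.   ] [ 0.06999035  1.04334433 -0.28212627] 0.14529583168598378
```

View pics/w4.png

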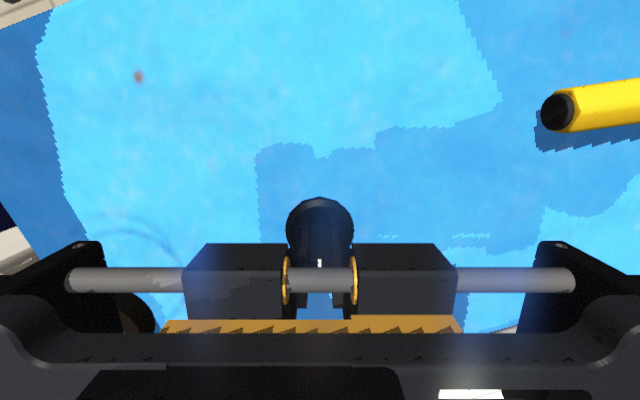

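View pics/s4.png

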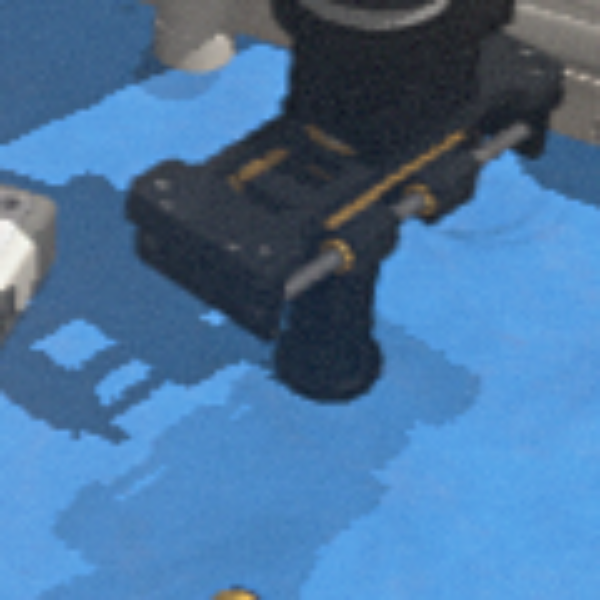

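```bash
python3 - <<'E'
from h import *
from scipy.optimize import least_squares
st=dict(position=np.array([.44,.129,.0369]),tool_rot=np.array([.481,3.104,0]));c=cam('wrist',st)
d=np.load('w4.npy');v,u=np.nonzero(d[190:300,270:370]>0);v+=190;u+=270
W=np.array([unproj(c,a,b,d[b,a]) for a,b in zip(u,v)])
T=R.from_rotvec(st['tool_rot']).as_matrix();L=(W-st['position'])@T
for lo,hi in [(.002,.008),(.008,.012),(.012,.016),(.016,.022),(.034,.044)]:
    m=(W[:,2]>lo)&(W[:,2]<hi)&(np.hypot(L[:,0],L[:,1])<.04)
    if m.sum()>5:
        q=L[m]*1e3;print(lo,m.sum(),'x',q[:,0].min(),q[:,0].max(),'y',q[:,1].min(),q[:,1].max(),np.hypot(q[:,0],q[:,1]).max())
E
```

```text
0.002 337 x -10.91241623054405 24.51643256687815 y -27.088345407372202 30.709949057739035 30.71508747527682
0.008 686 x -10.228486689845493 24.217221664982375 y -26.04928565844352 20.098489351590562 26.471804236260173
0.012 187 x -1.7478847222401903 19.981992058311928 y -21.46707895384342 15.556783028886546 22.133641543188023
0.016 372 x -0.22254718920760774 21.24979952321931 y -20.384610975588792 14.57831433637907 21.412117744312486
0.034 1274 x -8.503789026361078 20.90156349432285 y -18.09372731300761 12.320370986844626 21.146509716026298
```

>>> {"op": "arm_command", "data": {
  "motion": [
    [[0, 0, -15], [0, 0, 0], 1],
    [[0, 0, -25], [0, 0, 0], 1],
    [[0, 0, -25], [0, 0, 0], 1],
    [[-28.4, 19.6, -25], [0, 0, 0], 1],
    [[-28.4, 19.6, 0], [0, 0, 0], 1],
    [[-28.4, 19.6, 0], [0, 0, 0], 1],
    [[-28.4, 19.6, 0], [0, 0, 0], 1],
    [[-28.4, 19.6, 0], [0, 0, 0], 1]
  ]
}}

```text
time: 8.88
position: [0.6057, 0.1785, 0.1254]
tool_rot: [-0.483, -3.103, 0.002]
ft_force: [-0.4, 0.6, 1.1]
grip_width: 0.142
```

>>> {"op": "arm_command", "data": {
  "motion": [
    [[-28.4, 19.6, 0], [0, 0, 0], 1],
    [[0, 0, 0], [0, 0, 6.4], 1],
    [[0, 0, 0], [0, 0, 6.4], 1],
    [[0, 0, 0], [0, 0, 6.4], 1],
    [[0, 0, 0], [0, 0, 6.4], 1],
    [[0, 0, 0], [0, 0, 6.4], 1],
    [[0, 0, 0], [0, 0, 6.4], 1],
    [[0, 0, 0], [0, 0, 6.4], 1]
  ]
}}

```text
time: 9.55
position: [0.6369, 0.1888, 0.1257]
tool_rot: [-1.635, -2.682, 0.001]
ft_force: [0.4, -0.1, -1.1]
grip_width: 0.15
```

>>> {"op": "arm_command", "data": {
  "motion": [
    [[0, 0, 0], [0, 0, 6.4], 1],
    [[0, 0, 0], [0, 0, 6.4], 1],
    [[0, 0, 0], [0, 0, 6.4], 1],
    [[0, 0, 0], [0, 0, 6.4], 1],
    [[0, 0, 0], [0, 0, 6.4], 1],
    [[0, 0, 0], [0, 0, 0], 1],
    [[0, 0, 0], [0, 0, 0], 1],
    [[0, 0, 0], [0, 0, 0], 1]
  ]
}}

```text
time: 10.22
position: [0.637, 0.1891, 0.126]
tool_rot: [-2.302, -2.137, 0.001]
ft_force: [-0.7, -0.3, 0.1]
grip_width: 0.145
```

```bash
python3 - <<'E'
from h import *
st=ctrl.get_state();print(np.round(st['joint_positions'],3),np.round(st['position'],4),np.round(st['tool_rot'],3),np.degrees(2*np.arctan2(st['tool_rot'][1],st['tool_rot'][0])),st['ft_force'],st['torque'],st['grip_width'])
im,d=optics.get_image('wrist');cv2.imwrite('pics/w5.png',im);np.save('w5.npy',d)
im,d=optics.get_image('scene');cv2.imwrite('pics/s5.png',cv2.resize(im[110:270,230:400],None,fx=3.7,fy=3.7))
E
```

```text
[ 0.232  0.535 -0.763  1.522  0.382  1.239 -0.661] [0.637  0.1891 0.126 ] [-2.302e+00 -2.137e+00  1.000e-03] -274.26666572886 [-0.65097936 -0.29659661  0.08785442] [-0.01112127 -0.0802383  -0.01532384] 0.14484681353720155
```

View pics/w5.png

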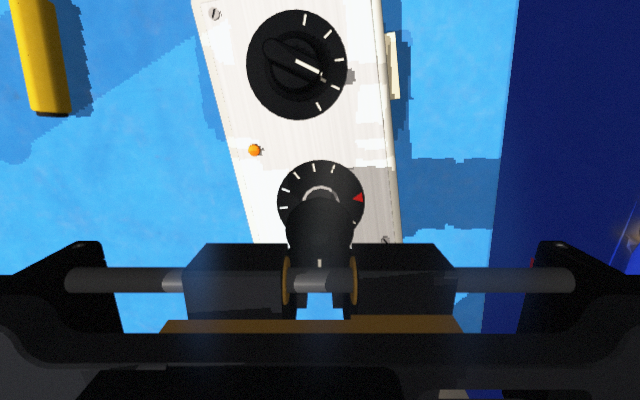

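View pics/s5.png

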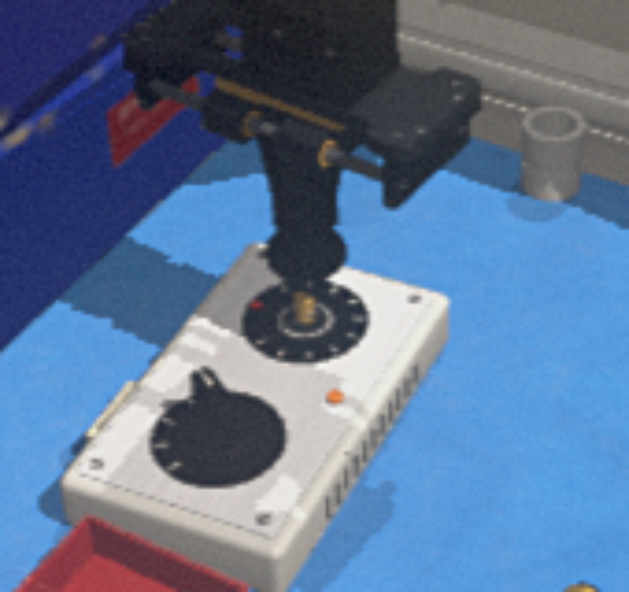

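```bash
python3 - <<'E'
from h import *
from scipy.optimize import least_squares
st=ctrl.get_state();c=cam('wrist',st)
im=cv2.imread('pics/w5.png');hsv=cv2.cvtColor(im,cv2.COLOR_BGR2HSV)
def fit(c,im,ctr,box,skip=None):
    f,cx,cy,C=c;pts=[]
    g=cv2.GaussianBlur(im.max(2).astype(float),(3,3),0)
    u0,v0=ctr
    for a in np.radians(np.arange(0,360,4)):
        rr=np.arange(25,60,.5);us=u0+rr*np.cos(a);vs=v0+rr*np.sin(a)
        ok=(us>box[0])&(us<box[2])&(vs>box[1])&(vs<box[3])
        if ok.sum()<20: continue
        p=cv2.remap(g.astype(np.float32),us[ok].astype(np.float32)[None],vs[ok].astype(np.float32)[None],cv2.INTER_LINEAR)[0]
        k=np.argmax(p[4:]-p[:-4])+2
        if p[min(k+3,len(p)-1)]<150: continue
        pts.append(ray(c,us[ok][k],vs[ok][k],.0425)[:2])
    P=np.array(pts)
    r=least_squares(lambda x:np.hypot(P[:,0]-x[0],P[:,1]-x[1])-x[2],[P[:,0].mean(),P[:,1].mean(),.0385],loss='soft_l1',f_scale=.0005)
    r2=least_squares(lambda x:np.hypot(P[:,0]-x[0],P[:,1]-x[1])-.0385,[P[:,0].mean(),P[:,1].mean()],loss='soft_l1',f_scale=.0005)
    return len(P),r.x,r2.x
print(fit(c,im,(321,203),(255,130,390,235)))
im2=cv2.imread('pics/w2.png');s=np.load('w2st.npy');c2=cam('wrist',dict(position=s[:3],tool_rot=s[3:]))
print(fit(c2,im2,(329,210),(270,150,385,262)))
for i,cc,roi in [(im,c,(140,270,250,385)),(im2,c2,(165,255,280,378))]:
    h=cv2.cvtColor(i,cv2.COLOR_BGR2HSV);m=((h[...,0]<6)|(h[...,0]>174))&(h[...,1]>150)&(h[...,2]>80)
    M=np.zeros_like(m);M[roi[0]:roi[1],roi[2]:roi[3]]=1
    v,u=np.nonzero(m&M);print('red',len(v),np.mean([ray(cc,a,b,.0425) for a,b in zip(u,v)],0))
E
```

```text
(67, array([0.63824426, 0.18962898, 0.03848214]), array([0.63824206, 0.18961226]))
(90, array([0.64145385, 0.19231622, 0.03836514]), array([0.64147332, 0.19231505]))
red 61 [0.67167683 0.19276585 0.0425    ]
red 37 [0.67524946 0.19568568 0.0425    ]
```

```bash
python3 - <<'E'
from h import *
s=np.load('w2st.npy');print(s)
for _ in range(2):
    m=optics.camera_model('wrist');print(np.round(np.array(m['mount']),5).tolist(),m['cx'],m['cy'],m['fovy'])
im2=cv2.imread('pics/w2.png')
c2=cam('wrist',dict(position=s[:3],tool_rot=s[3:]));print(ray(c2,329,210,.0425))
st=ctrl.get_state();print(st['position'],st['tool_rot'])
E
```

```text
[ 6.26548450e-01  1.87425168e-01  1.44860139e-01 -4.84297823e-01
 -3.10123975e+00 -6.66224684e-04]
[[0.00024, -0.95551, -0.29496, 0.07791], [1.0, 0.00072, -0.00152, 0.00059], [0.00166, -0.29496, 0.95551, -0.14824], [0.0, 0.0, 0.0, 1.0]] 319.3186813654431 197.16194585221473 71.14235853550316
[[0.00024, -0.95551, -0.29496, 0.07791], [1.0, 0.00072, -0.00152, 0.00059], [0.00166, -0.29496, 0.95551, -0.14824], [0.0, 0.0, 0.0, 1.0]] 319.3186813654431 197.16194585221473 71.14235853550316
[0.64077602 0.19274188 0.0425    ]
[0.63708402 0.18905905 0.12605081] [-2.30358581e+00 -2.13579709e+00  5.73744035e-04]
```

>>> {"op": "arm_command", "data": {
  "motion": [
    [[0.5, 1, 6], [0, 0, 0], 1],
    [[0, 0, 6], [0, 0, 0], 1],
    [[0, 0, 6], [0, 0, 0], 1],
    [[0, 0, 6], [0, 0, 0], 1],
    [[0, 0, 4], [0, 0, 0], 1],
    [[0, 0, 1], [0, 0, 0], 1],
    [[0, 0, 0], [0, 0, 0], 1]
  ]
}}

```text
time: 10.9
position: [0.6381, 0.1901, 0.0971]
tool_rot: [-2.305, -2.134, -0.0]
ft_force: [0.8, -1.6, 0.8]
grip_width: 0.143
```

>>> {"op": "arm_command", "data": {
  "motion": [
    [[0, 0, 1], [0, 0, 0], 1],
    [[0, 0, 1], [0, 0, 0], 1],
    [[0, 0, 0], [0, 0, 0], 1]
  ]
}}

```text
time: 11.15
position: [0.6385, 0.1902, 0.0961]
tool_rot: [2.305, 2.134, 0.002]
ft_force: [-0.4, 1.7, 3.3]
grip_width: 0.144
```

```bash
cat > s.py <<'E'
from h import *
st=ctrl.get_state();t=st['tool_rot'];print(round(float(st['time']),2),'pos',np.round(st['position']*1e3 if hasattr(st['position'],'shape') else np.array(st['position'])*1e3,1),'yaw',round(np.degrees(2*np.arctan2(t[1],t[0]))%360,1),'F',np.round(st['ft_force'],1),'M',np.round(st['torque'],3),round(float(st['grip_width']),3),'q',np.round(st['joint_positions'],2))
E
python3 s.py
```

```text
11.15 pos [638.5 190.2  96.1] yaw 85.6 F [-0.4  1.7  3.3] M [0.321 0.151 0.042] 0.144 q [ 0.22  0.56 -0.75  1.55  0.4   1.19 -0.68]
```

>>> {"op": "arm_command", "data": {
  "motion": [
    [[0, 0, 1], [0, 0, 0], 1],
    [[0, 0, 0], [0, 0, 0], 1],
    [[0, 0, 0], [0, 0, 0], 1]
  ]
}}

```text
time: 11.4
position: [0.6381, 0.1906, 0.0942]
tool_rot: [-2.304, -2.134, -0.002]
ft_force: [0.4, 4.0, -0.3]
grip_width: 0.146
```

```bash
python3 s.py; python3 - <<'E'
from h import *
im,d=optics.get_image('scene');cv2.imwrite('pics/s6.png',cv2.resize(im[150:270,250:400],None,fx=5,fy=5,interpolation=cv2.INTER_CUBIC))
E
python3 s.py
```

```text
11.4 pos [638.1 190.6  94.2] yaw 85.6 F [ 0.4  4.  -0.3] M [ 0.878 -0.185  0.006] 0.146 q [ 0.22  0.57 -0.75  1.55  0.4   1.19 -0.68]
11.45 pos [638.1 190.6  94.2] yaw 85.6 F [0.2 3.6 1. ] M [ 0.921 -0.167 -0.025] 0.145 q [ 0.22  0.57 -0.75  1.55  0.4   1.19 -0.68]
```

View pics/s6.png

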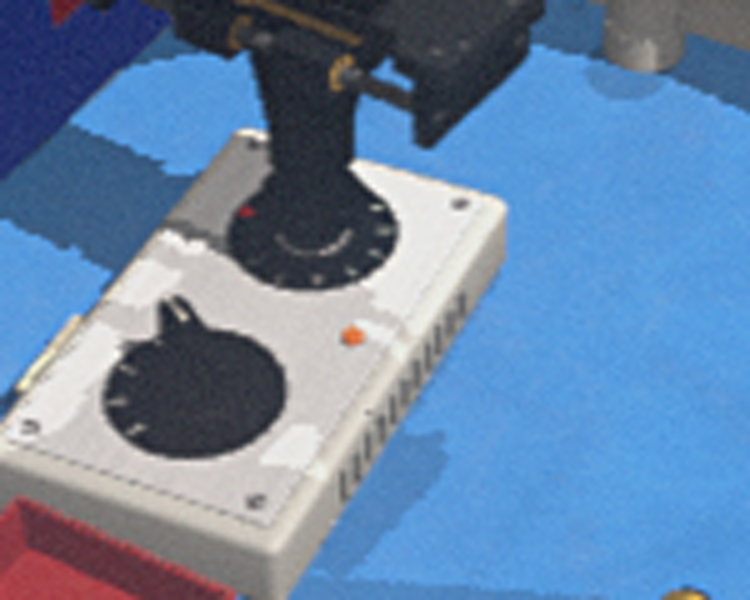

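>>> {"op": "arm_command", "data": {
  "motion": [
    [[0.8, 0, 0], [0, 0, 0], 1],
    [[0, 0, 0], [0, 0, 0], 1],
    [[0, 0, 0], [0, 0, 0], 1]
  ]
}}

```text
time: 11.7
position: [0.6382, 0.1907, 0.0941]
tool_rot: [-2.305, -2.134, -0.0]
ft_force: [-0.1, 3.9, 0.2]
grip_width: 0.143
```

```bash
python3 s.py
```

```text
11.7 pos [638.2 190.7  94.1] yaw 85.6 F [-0.1  3.9  0.2] M [ 0.892 -0.132 -0.002] 0.143 q [ 0.22  0.57 -0.75  1.55  0.4   1.19 -0.68]
```

>>> {"op": "arm_command", "data": {
  "motion": [
    [[0.8, 0, 0], [0, 0, 0], 1],
    [[0, 0, 0], [0, 0, 0], 1],
    [[0, 0, 0], [0, 0, 0], 1]
  ]
}}

```text
time: 11.95
position: [0.6382, 0.1908, 0.094]
tool_rot: [2.306, 2.134, -0.001]
ft_force: [-0.2, 2.5, -0.4]
grip_width: 0.144
```

```bash
python3 s.py
```

```text
11.95 pos [638.2 190.8  94. ] yaw 85.6 F [-0.2  2.5 -0.4] M [ 0.584 -0.031  0.007] 0.144 q [ 0.22  0.57 -0.75  1.55  0.4   1.19 -0.68]
```

>>> {"op": "arm_command", "data": {
  "motion": [
    [[1, 0, 0.5], [0, 0, 0], 1],
    [[0, 0, 0.5], [0, 0, 0], 1],
    [[0, 0, 0], [0, 0, 0], 1],
    [[0, 0, 0], [0, 0, 0], 1]
  ]
}}

```text
time: 12.28
position: [0.6384, 0.1913, 0.0929]
tool_rot: [2.306, 2.133, -0.002]
ft_force: [-0.3, -0.3, 0.0]
grip_width: 0.148
```

```bash
python3 s.py
```

```text
12.28 pos [638.4 191.3  92.9] yaw 85.5 F [-0.3 -0.3  0. ] M [ 0.051 -0.056  0.014] 0.148 q [ 0.22  0.57 -0.75  1.55  0.41  1.19 -0.68]
```

>>> {"op": "arm_command", "data": {
  "motion": [
    [[0, 0, 1], [0, 0, 0], 1],
    [[0, 0, 0], [0, 0, 0], 1],
    [[0, 0, 1], [0, 0, 0], 1],
    [[0, 0, 0], [0, 0, 0], 1],
    [[0, 0, 0], [0, 0, 0], 1]
  ]
}}

```text
time: 12.7
position: [0.6384, 0.1919, 0.0912]
tool_rot: [2.306, 2.134, -0.0]
ft_force: [-0.3, -0.0, -0.2]
grip_width: 0.144
```

```bash
python3 s.py
```

```text
12.7 pos [638.4 191.9  91.2] yaw 85.6 F [-0.3 -0.  -0.2] M [-0.017 -0.091 -0.033] 0.144 q [ 0.22  0.57 -0.75  1.55  0.41  1.18 -0.68]
```

>>> {"op": "arm_command", "data": {
  "motion": [
    [[0, 0, 1], [0, 0, 0], 1],
    [[0, 0, 0], [0, 0, 0], 1],
    [[0, 0, 1], [0, 0, 0], 1],
    [[0, 0, 0], [0, 0, 0], 1],
    [[0, 0, 0], [0, 0, 0], 1]
  ]
}}

```text
time: 13.12
position: [0.6384, 0.1921, 0.0892]
tool_rot: [2.306, 2.134, -0.0]
ft_force: [0.1, 1.2, 0.1]
grip_width: 0.148
```

```bash
python3 s.py
```

```text
13.12 pos [638.4 192.1  89.2] yaw 85.6 F [0.1 1.2 0.1] M [ 0.016 -0.141 -0.004] 0.148 q [ 0.22  0.57 -0.75  1.55  0.41  1.18 -0.68]
```

```bash
python3 - <<'E'
from h import *
im,d=optics.get_image('scene');cv2.imwrite('pics/s7.png',cv2.resize(im[150:270,250:400],None,fx=5,fy=5,interpolation=cv2.INTER_CUBIC))
im,d=optics.get_image('wrist');cv2.imwrite('pics/w7.png',im)
E
python3 s.py
```

```text
13.22 pos [638.4 192.2  89.3] yaw 85.6 F [-1.7 -0.3 -0.7] M [-0.018 -0.078 -0.002] 0.141 q [ 0.22  0.57 -0.75  1.55  0.41  1.18 -0.68]
```

View pics/s7.png

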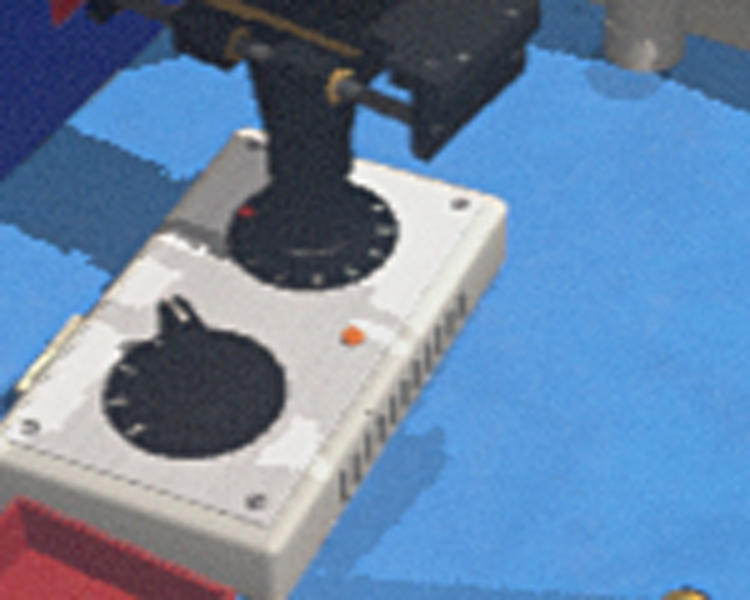

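View pics/w7.png

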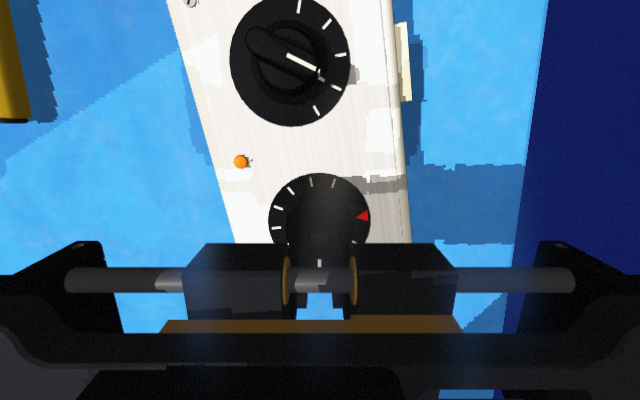

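The knob looks centred over the shaft and has gone below the unaligned stop with no force, so the flats agree. Next is the snap.

>>> {"op": "arm_command", "data": {
  "motion": [
    [[0, 0, 1], [0, 0, 0], 1],
    [[0, 0, 0], [0, 0, 0], 1],
    [[0, 0, 1], [0, 0, 0], 1],
    [[0, 0, 0], [0, 0, 0], 1],
    [[0, 0, 0], [0, 0, 0], 1]
  ]
}}

```text
time: 13.63
position: [0.6383, 0.1923, 0.0873]
tool_rot: [-2.305, -2.134, 0.0]
ft_force: [0.9, 0.7, 0.9]
grip_width: 0.149
```

```bash
python3 s.py
```

```text
13.63 pos [638.3 192.3  87.3] yaw 85.6 F [0.9 0.7 0.9] M [-0.012  0.152  0.02 ] 0.149 q [ 0.22  0.57 -0.74  1.55  0.41  1.18 -0.69]
```

>>> {"op": "arm_command", "data": {
  "motion": [
    [[0, 0, 1], [0, 0, 0], 1],
    [[0, 0, 0], [0, 0, 0], 1],
    [[0, 0, 0], [0, 0, 0], 1]
  ]
}}

```text
time: 13.88
position: [0.6384, 0.1923, 0.0864]
tool_rot: [-2.305, -2.134, -0.0]
ft_force: [-1.5, 0.4, 1.9]
grip_width: 0.141
```

```bash
python3 s.py
```

```text
13.88 pos [638.4 192.3  86.4] yaw 85.6 F [-1.5  0.4  1.9] M [ 0.121  0.073 -0.019] 0.141 q [ 0.21  0.58 -0.74  1.55  0.41  1.18 -0.69]
```

>>> {"op": "arm_command", "data": {
  "motion": [
    [[0, 0, 1], [0, 0, 0], 1],
    [[0, 0, 0], [0, 0, 0], 1],
    [[0, 0, 0], [0, 0, 0], 1]
  ]
}}

```text
time: 14.13
position: [0.6383, 0.1923, 0.0849]
tool_rot: [-2.305, -2.134, 0.0]
ft_force: [-0.5, 1.4, -0.1]
grip_width: 0.149
```

```bash
python3 s.py
```

```text
14.13 pos [638.3 192.3  84.9] yaw 85.6 F [-0.5  1.4 -0.1] M [0.265 0.019 0.043] 0.149 q [ 0.21  0.58 -0.74  1.55  0.41  1.17 -0.69]
```

>>> {"op": "arm_command", "data": {
  "motion": [
    [[0, 0, 1], [0, 0, 0], 1],
    [[0, 0, 0], [0, 0, 0], 1],
    [[0, 0, 0], [0, 0, 0], 1]
  ]
}}

```text
time: 14.38
position: [0.6381, 0.1922, 0.0834]
tool_rot: [-2.305, -2.134, 0.001]
ft_force: [0.9, 1.3, -3.6]
grip_width: 0.148
```

```bash
python3 s.py
```

```text
14.38 pos [638.1 192.2  83.4] yaw 85.6 F [ 0.9  1.3 -3.6] M [ 0.393 -0.171  0.006] 0.148 q [ 0.21  0.58 -0.74  1.55  0.41  1.17 -0.69]
```

>>> {"op": "arm_command", "data": {
  "motion": [
    [[0, 0, 1], [0, 0, 0], 1],
    [[0, 0, 0], [0, 0, 0], 1],
    [[0, 0, 0], [0, 0, 0], 1]
  ]
}}

```text
time: 14.63
position: [0.6383, 0.1919, 0.0829]
tool_rot: [-2.306, -2.134, 0.001]
ft_force: [-0.3, 0.2, -3.7]
grip_width: 0.147
```

```bash
python3 s.py;  python3 - <<'E'
from h import *
im,d=optics.get_image('scene');cv2.imwrite('pics/s8.png',cv2.resize(im[150:270,250:400],None,fx=5,fy=5,interpolation=cv2.INTER_CUBIC))
E
```

```text
14.63 pos [638.3 191.9  82.9] yaw 85.6 F [-0.3  0.2 -3.7] M [ 0.173 -0.065 -0.021] 0.147 q [ 0.21  0.58 -0.74  1.55  0.41  1.17 -0.69]
```

View pics/s8.png

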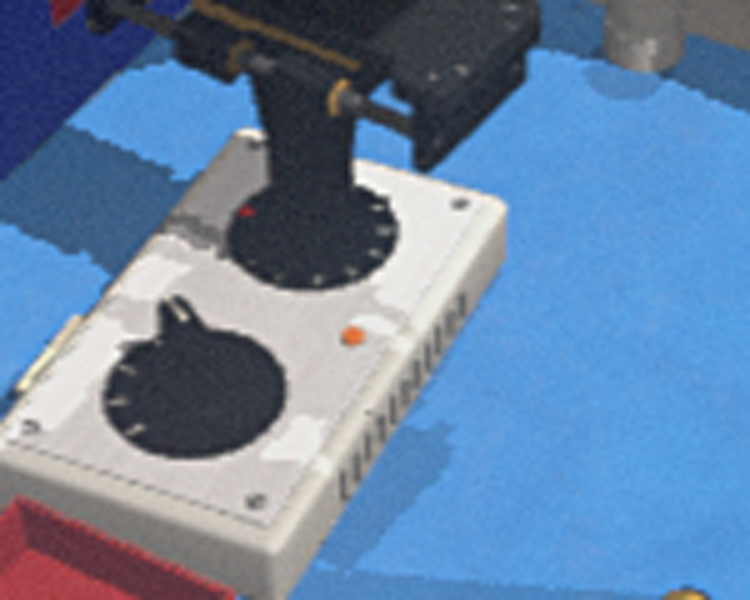

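Fz has turned negative at z ≈ 83 mm, so the catch is pulling the knob in. I'll press a little further to seat it on the washer.

>>> {"op": "arm_command", "data": {
  "motion": [
    [[0, 0, 1], [0, 0, 0], 1],
    [[0, 0, 0.5], [0, 0, 0], 1],
    [[0, 0, 0], [0, 0, 0], 1],
    [[0, 0, 0], [0, 0, 0], 1]
  ]
}}

```text
time: 15.02
position: [0.6386, 0.1919, 0.082]
tool_rot: [2.305, 2.133, 0.0]
ft_force: [-0.7, -0.7, -0.2]
grip_width: 0.144
```

```bash
python3 s.py
```

```text
15.02 pos [638.6 191.9  82. ] yaw 85.6 F [-0.7 -0.7 -0.2] M [-0.048 -0.003  0.021] 0.144 q [ 0.21  0.58 -0.74  1.56  0.41  1.17 -0.69]
```

>>> {"op": "arm_command", "data": {
  "motion": [
    [[0, 0, 1], [0, 0, 0], 1],
    [[0, 0, 0.5], [0, 0, 0], 1],
    [[0, 0, 0], [0, 0, 0], 1],
    [[0, 0, 0], [0, 0, 0], 1]
  ]
}}

```text
time: 15.35
position: [0.6387, 0.1919, 0.0819]
tool_rot: [2.305, 2.133, -0.0]
ft_force: [-3.5, -2.1, 7.0]
grip_width: 0.146
```

```bash
python3 s.py
```

```text
15.35 pos [638.7 191.9  81.9] yaw 85.6 F [-3.5 -2.1  7. ] M [-0.355  0.778  0.03 ] 0.146 q [ 0.21  0.58 -0.74  1.56  0.42  1.17 -0.69]
```

>>> {"op": "arm_command", "data": {
  "motion": [
    [[0, 0, -1], [0, 0, 0], 1],
    [[0, 0, 0], [0, 0, -5], 1],
    [[0, 0, 0], [0, 0, -5], 1],
    [[0, 0, 0], [0, 0, -5], 1],
    [[0, 0, 0], [0, 0, -5], 1],
    [[0, 0, 0], [0, 0, 0], 1],
    [[0, 0, 0], [0, 0, 0], 1]
  ]
}}

```text
time: 15.93
position: [0.6391, 0.1913, 0.0819]
tool_rot: [1.903, 2.498, -0.0]
ft_force: [-1.3, -2.8, 5.2]
grip_width: 0.149
```

```bash
python3 s.py
```

```text
15.93 pos [639.1 191.3  81.9] yaw 105.4 F [-1.3 -2.8  5.2] M [-0.576  0.067 -0.014] 0.149 q [ 0.26  0.6  -0.81  1.55  0.46  1.18 -0.37]
```

>>> {"op": "arm_command", "data": {
  "motion": [
    [[-1.4, -0.4, -0.7], [0, 0, -5], 1],
    [[0, 0, 0], [0, 0, -5], 1],
    [[0, 0, 0], [0, 0, -5], 1],
    [[0, 0, 0], [0, 0, -5], 1],
    [[0, 0, 0], [0, 0, -5], 1],
    [[0, 0, 0], [0, 0, -5], 1],
    [[0, 0, 0], [0, 0, 0], 1],
    [[0, 0, 0], [0, 0, 0], 1]
  ]
}}

```text
time: 16.6
position: [0.6396, 0.1914, 0.082]
tool_rot: [1.193, 2.905, 0.005]
ft_force: [4.7, 2.4, -3.2]
grip_width: 0.147
```

```bash
python3 s.py
```

```text
16.6 pos [639.6 191.4  82. ] yaw 135.4 F [ 4.7  2.4 -3.2] M [ 0.543 -1.298 -0.055] 0.147 q [ 0.32  0.65 -0.91  1.55  0.53  1.21  0.11]
```

>>> {"op": "arm_command", "data": {
  "motion": [
    [[-0.6, 2, 0.8], [0, 0, -5], 1],
    [[0, 0, 0], [0, 0, -5], 1],
    [[0, 0, 0], [0, 0, -5], 1],
    [[0, 0, 0], [0, 0, -5], 1],
    [[0, 0, 0], [0, 0, -5], 1],
    [[0, 0, 0], [0, 0, 0], 1],
    [[0, 0, 0], [0, 0, 0], 1]
  ]
}}

```text
time: 17.18
position: [0.6405, 0.1925, 0.0819]
tool_rot: [0.536, 3.095, 0.002]
ft_force: [0.6, 0.9, 4.0]
grip_width: 0.143
```

```bash
python3 s.py
```

```text
17.18 pos [640.5 192.5  81.9] yaw 160.3 F [0.6 0.9 4. ] M [ 0.365 -0.39   0.027] 0.143 q [ 0.36  0.69 -0.99  1.55  0.6   1.24  0.5 ]
```

>>> {"op": "arm_command", "data": {
  "motion": [
    [[0, 0, -0.5], [0, 0, -5], 1],
    [[0, 0, 0], [0, 0, -5], 1],
    [[0, 0, 0], [0, 0, -5], 1],
    [[0, 0, 0], [0, 0, -5], 1],
    [[0, 0, 0], [0, 0, -5], 1],
    [[0, 0, 0], [0, 0, 0], 1],
    [[0, 0, 0], [0, 0, 0], 1],
    [[0, 0, 0], [0, 0, 0], 1]
  ]
}}

```text
time: 17.85
position: [0.6405, 0.1933, 0.082]
tool_rot: [-0.146, 3.137, 0.004]
ft_force: [4.4, 4.5, 0.7]
grip_width: 0.146
```

```bash
python3 s.py;python3 - <<'E'
from h import *
im,d=optics.get_image('scene');cv2.imwrite('pics/s9.png',cv2.resize(im[150:270,250:400],None,fx=5,fy=5,interpolation=cv2.INTER_CUBIC))
st=ctrl.get_state();c=cam('wrist',st)
im,d=optics.get_image('wrist');cv2.imwrite('pics/w9.png',im)
E
```

```text
17.85 pos [640.5 193.3  82. ] yaw 185.3 F [4.4 4.5 0.7] M [ 1.23  -0.847  0.011] 0.146 q [ 0.41  0.73 -1.07  1.54  0.66  1.26  0.9 ]
```

View pics/s9.png

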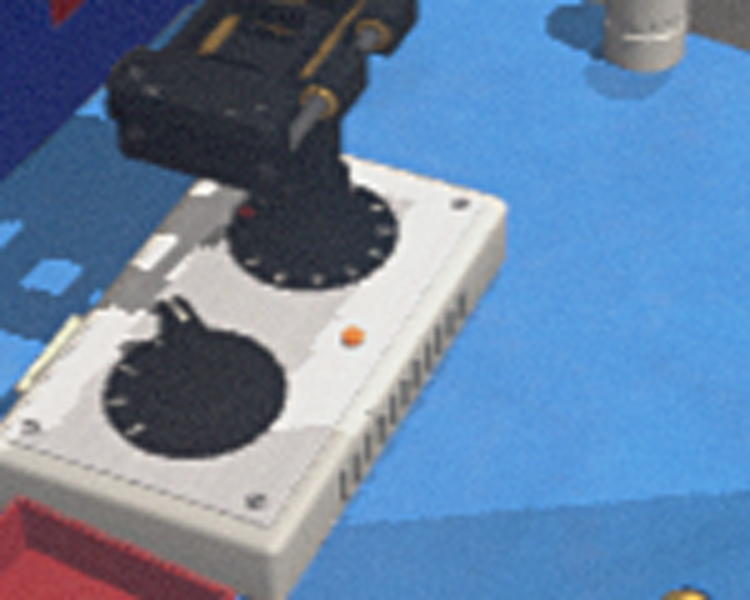

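View pics/w9.png

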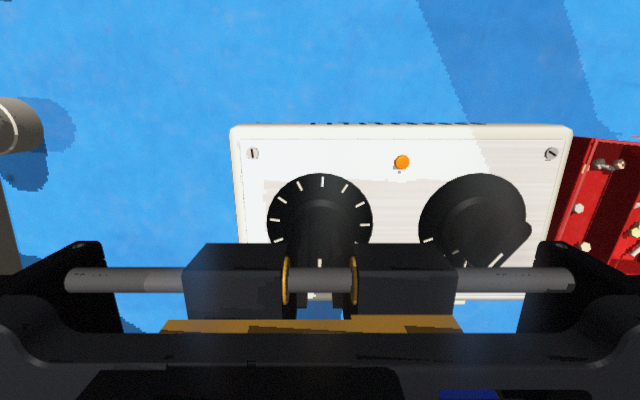

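>>> {"op": "arm_command", "data": {
  "motion": [
    [[-2, 1.8, 0], [0, 0, 0], 1],
    [[0, 0, 0], [0, 0, 0], 1],
    [[0, 0, 0], [0, 0, 0], 1],
    [[0, 0, 0], [0, 0, 0], 1]
  ]
}}

```text
time: 18.28
position: [0.6407, 0.1935, 0.0819]
tool_rot: [0.147, -3.135, 0.003]
ft_force: [-2.6, 0.8, 4.9]
grip_width: 0.145
```

```bash
python3 s.py
```

```text
18.28 pos [640.7 193.5  81.9] yaw 185.4 F [-2.6  0.8  4.9] M [ 0.285  0.317 -0.06 ] 0.145 q [ 0.4   0.74 -1.07  1.54  0.66  1.27  0.9 ]
```

>>> {"op": "arm_command", "data": {
  "motion": [
    [[0.8, 0, -0.5], [0, 0, 0], 1],
    [[0, 0, 0], [0, 0, 0], 0.4],
    [[0, 0, 0], [0, 0, 0], 0.4],
    [[0, 0, 0], [0, 0, 0], 0.4],
    [[0, 0, 0], [0, 0, 0], 0.4],
    [[0, 0, 0], [0, 0, 0], 0.4],
    [[0, 0, 0], [0, 0, 0], 0.4],
    [[0, 0, 0], [0, 0, 0], 0.4]
  ]
}}

```text
time: 18.95
position: [0.6412, 0.1934, 0.082]
tool_rot: [0.152, -3.138, 0.0]
ft_force: [1.3, 0.3, -0.0]
grip_width: 0.56
```

>>> {"op": "arm_command", "data": {
  "motion": [
    [[0, 0, -10], [0, 0, 0], 0.4],
    [[0, 0, -20], [0, 0, 0], 0.4],
    [[0, 0, -25], [0, 0, 0], 0.2],
    [[-20, 0, -10], [0, 0, 0], 0],
    [[-25, 0, 0], [0, 0, 0], 0],
    [[-25, 0, 0], [0, 0, 0], 0],
    [[0, 0, 0], [0, 0, 0], 0],
    [[0, 0, 0], [0, 0, 0], 0]
  ]
}}

```text
time: 19.62
position: [0.7114, 0.2006, 0.1473]
tool_rot: [0.151, -3.137, -0.001]
ft_force: [-0.4, -0.7, -0.4]
grip_width: 0.953
```

```bash
python3 s.py;python3 - <<'E'
from h import *
st=ctrl.get_state();c=cam('wrist',st)
im,d=optics.get_image('wrist');cv2.imwrite('pics/w10.png',im);np.save('w10.npy',d)
np.save('w10C.npy',c[3])
im,d=optics.get_image('scene');cv2.imwrite('pics/s10.png',cv2.resize(im[150:270,250:400],None,fx=5,fy=5,interpolation=cv2.INTER_CUBIC))
E
```

```text
19.62 pos [711.4 200.6 147.3] yaw 185.5 F [-0.4 -0.7 -0.4] M [ 0.101 -0.059 -0.007] 0.953 q [ 0.3   0.79 -1.05  1.27  0.67  1.44  0.98]
```

View pics/w10.png

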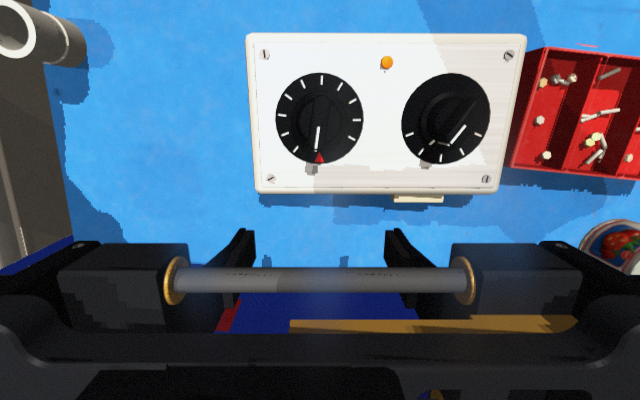

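View pics/s10.png

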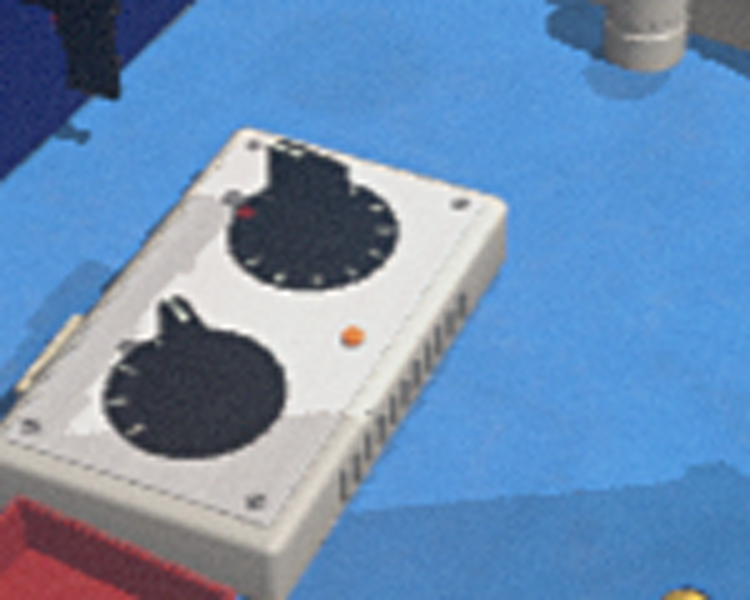

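The released knob sits on the dial at (319,118) in the wrist picture. Its pointer line runs at about (318,137) towards the red mark at (319,158). I'll check the angle and height in numbers.

```bash
python3 - <<'E'
from h import *
from scipy.optimize import least_squares
st=ctrl.get_state();c=cam('wrist',st)
im=cv2.imread('pics/w10.png');d=np.load('w10.npy')
hsv=cv2.cvtColor(im,cv2.COLOR_BGR2HSV)
vv,uu=np.mgrid[60:185,260:380];W=np.array([unproj(c,a,b,d[b,a]) for a,b in zip(uu.ravel(),vv.ravel())])
m=(W[:,2]>.077)&(W[:,2]<.1);Q=W[m];print('bar',len(Q),'z med',np.median(Q[:,2]),cv2.minAreaRect(Q[:,:2].astype(np.float32)))
# heat knob bar for compare
vv,uu=np.mgrid[60:185,390:500];W2=np.array([unproj(c,a,b,d[b,a]) for a,b in zip(uu.ravel(),vv.ravel())])
m2=(W2[:,2]>.073)&(W2[:,2]<.1);print('heat z',np.median(W2[m2][:,2]))
mf=(abs(W2[:,2]-.042)<.006);print('face z',np.median(W2[mf][:,2]))
ht=cv2.minAreaRect(W2[m2][:,:2].astype(np.float32))[0]
red=((hsv[...,0]<6)|(hsv[...,0]>174))&(hsv[...,1]>130)&(hsv[...,2]>80);M=np.zeros_like(red);M[140:180,300:340]=1
v,u=np.nonzero(red&M);print('red',np.mean([ray(c,a,b,.0425)[:2] for a,b in zip(u,v)],0))
w=(im.min(2)>150);M[:]=0;M[122:150,310:328]=1
v,u=np.nonzero(w&M);P=np.array([ray(c,a,b,.085)[:2] for a,b in zip(u,v)]).astype(np.float32);l=cv2.fitLine(P,cv2.DIST_L2,0,1e-6,1e-6).ravel();print('line deg',len(P),np.degrees(np.arctan(l[1]/l[0])),P.mean(0),P.max(0))
b=cv2.minAreaRect(Q[:,:2].astype(np.float32))[0];dv=np.array(ht)-b;print('panel yaw from two knobs',np.degrees(np.arctan2(-dv[0],dv[1])))
# dark edges panel: lamp
M[:]=0;M[50:72,375:398]=1
v,u=np.nonzero((hsv[...,1]>150)&(hsv[...,0]>8)&(hsv[...,0]<25)&M);print('lamp',np.mean([ray(c,a,e,.046)[:2] for a,e in zip(u,v)],0))
cv2.imwrite('pics/w10z.png',cv2.resize(im[60:185,250:400],(750,600)[:2],interpolation=cv2.INTER_CUBIC))
E
```

```text
bar 920 z med 0.08519336230180836 ((0.6381127834320068, 0.19033141434192657), (0.012822775170207024, 0.04033762589097023), 87.770751953125)
heat z 0.08074583682129445
face z 0.0423677940029894
red [0.66977707 0.19350611]
line deg 61 -2.178759 [0.64779276 0.18985435] [0.65582883 0.19101104]
panel yaw from two knobs 5.901611051346288
lamp [0.58570714 0.24021128]
```

View pics/w10z.png

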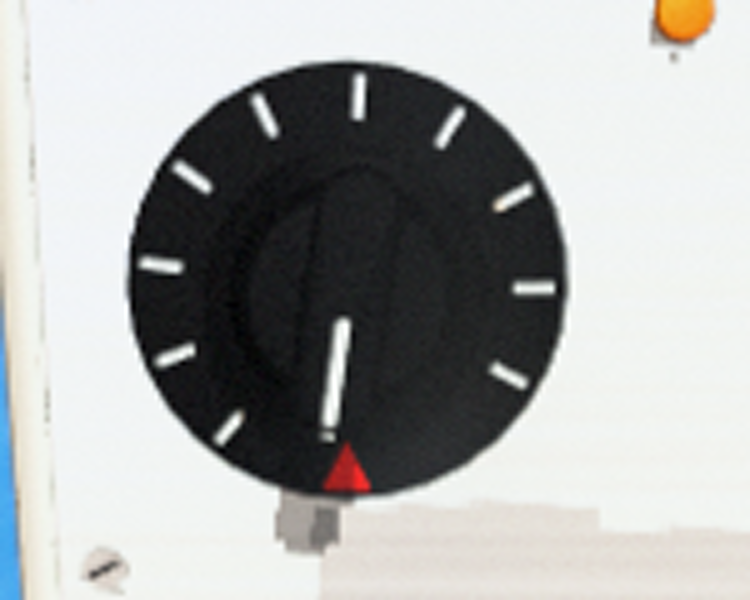

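The knob is home: its bar top is at 85.2 mm, against 85 expected. The pointer lags the OFF direction by about 8° (2.8 mm at the pointer, limit 4 mm). That would pass, but I'll regrasp and trim it since there is plenty of time.

>>> {"op": "arm_command", "data": {
  "motion": [
    [[0, 0, 0], [0, 0, 4], 0],
    [[0, 0, 0], [0, 0, 3.5], 0],
    [[36, -5.5, 0], [0, 0, 0], 0],
    [[36, -5.5, 0], [0, 0, 0], 0],
    [[0, 0, 0], [0, 0, 0], 0],
    [[0, 0, 15], [0, 0, 0], 0],
    [[0, 0, 15], [0, 0, 0], 0],
    [[0, 0, 0], [0, 0, 0], 0]
  ]
}}

```text
time: 20.38
position: [0.6375, 0.19, 0.1133]
tool_rot: [-0.054, -3.137, 0.004]
ft_force: [0.2, -0.7, -0.6]
grip_width: 1.001
```

```bash
python3 s.py
```

```text
20.38 pos [637.5 190.  113.3] yaw 178.0 F [ 0.2 -0.7 -0.6] M [ 0.074 -0.076  0.015] 1.001 q [ 0.41  0.69 -1.07  1.52  0.62  1.31  0.8 ]
```

>>> {"op": "arm_command", "data": {
  "motion": [
    [[-1, 1.5, 12], [0, 0, 0], 0],
    [[0, 0, 12], [0, 0, 0], 0],
    [[0, 0, 7], [0, 0, 0], 0],
    [[0, 0, 0], [0, 0, 0], 0.5],
    [[0, 0, 0], [0, 0, 0], 0.7]
  ]
}}

```text
time: 20.8
position: [0.6394, 0.1934, 0.0853]
tool_rot: [-0.053, -3.14, -0.0]
ft_force: [-0.9, -0.0, 0.3]
grip_width: 0.92
```

```bash
python3 s.py
```

```text
20.8 pos [639.4 193.4  85.3] yaw 178.1 F [-0.9 -0.   0.3] M [ 0.118 -0.103  0.005] 0.92 q [ 0.39  0.72 -1.05  1.54  0.64  1.26  0.79]
```

>>> {"op": "arm_command", "data": {
  "motion": [
    [[0, -1, 2.5], [0, 0, 0], 1],
    [[0, 0, 0], [0, 0, 0], 1],
    [[0, 0, 0], [0, 0, 0], 1],
    [[0, 0, 0], [0, 0, 0], 1],
    [[0, 0, 0], [0, 0, 0], 1],
    [[0, 0, 0], [0, 0, 0], 1],
    [[0, 0, 0], [0, 0, 0], 1],
    [[0, 0, 0], [0, 0, 0], 1]
  ],
  "force": 40
}}

```text
time: 21.47
position: [0.6396, 0.1923, 0.0837]
tool_rot: [0.053, 3.141, -0.0]
ft_force: [-0.6, 0.5, 0.5]
grip_width: 0.323
```

>>> {"op": "arm_command", "data": {
  "motion": [
    [[0, 0, 0], [0, 0, 0], 1],
    [[0, 0, 0], [0, 0, 0], 1],
    [[0, 0, 0], [0, 0, 0], 1],
    [[0, 0, 0], [0, 0, 0], 1],
    [[0, 0, 0], [0, 0, 0], 1],
    [[0, 0, 0], [0, 0, 0], 1]
  ]
}}

```text
time: 21.97
position: [0.6396, 0.1928, 0.0837]
tool_rot: [0.052, 3.141, 0.001]
ft_force: [0.5, 1.8, -1.4]
grip_width: 0.143
```

```bash
python3 s.py
```

```text
21.97 pos [639.6 192.8  83.7] yaw 178.1 F [ 0.5  1.8 -1.4] M [ 0.499 -0.166 -0.003] 0.143 q [ 0.4   0.72 -1.05  1.54  0.64  1.26  0.79]
```

>>> {"op": "arm_command", "data": {
  "motion": [
    [[0, 0.6, 0], [0, 0, -4.5], 1],
    [[0, 0, 0], [0, 0, -4.5], 1],
    [[0, 0, 0], [0, 0, -4], 1],
    [[0, 0, 0], [0, 0, 0], 1],
    [[0, 0, 0], [0, 0, 0], 1]
  ]
}}

```text
time: 22.38
position: [0.6397, 0.1932, 0.0837]
tool_rot: [-0.3, 3.127, 0.001]
ft_force: [0.7, 1.1, -1.4]
grip_width: 0.151
```

```bash
python3 s.py;python3 - <<'E'
from h import *
im,d=optics.get_image('wrist');cv2.imwrite('pics/w11.png',im)
E
```

```text
22.38 pos [639.7 193.2  83.7] yaw 191.0 F [ 0.7  1.1 -1.4] M [ 0.564 -0.263  0.016] 0.151 q [ 0.42  0.74 -1.09  1.54  0.68  1.28  0.99]
```

View pics/w11.png

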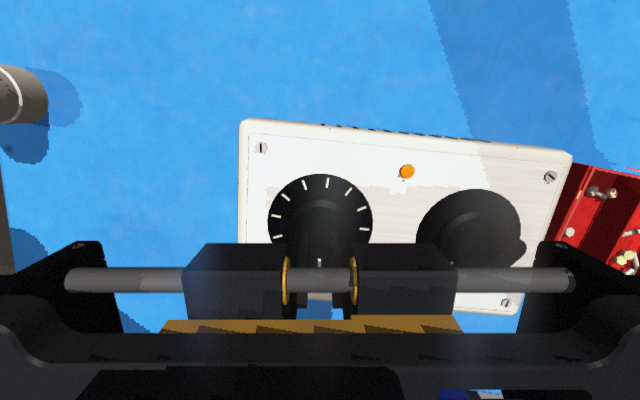

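Gripped at (320,265), the knob has turned with the tool to yaw 191°, against 185.6° for OFF. I'll release and look again.

>>> {"op": "arm_command", "data": {
  "motion": [
    [[0, 0, 0], [0, 0, 0], 0.4],
    [[0, 0, 0], [0, 0, 0], 0.4],
    [[0, 0, 0], [0, 0, 0], 0.4],
    [[0, 0, 0], [0, 0, 0], 0.4],
    [[0, 0, 0], [0, 0, 0], 0.4],
    [[0, 0, 0], [0, 0, 0], 0.4],
    [[0, 0, 0], [0, 0, 0], 0.4]
  ]
}}

```text
time: 23.02
position: [0.6396, 0.1928, 0.0836]
tool_rot: [0.303, -3.127, 0.0]
ft_force: [0.5, 0.2, -0.3]
grip_width: 0.56
```

>>> {"op": "arm_command", "data": {
  "motion": [
    [[0, 0, -10], [0, 0, 0], 0.4],
    [[0, 0, -20], [0, 0, 0], 0.4],
    [[0, 0, -25], [0, 0, 0], 0.2],
    [[-20, 0, -10], [0, 0, 0], 0],
    [[-25, 0, 0], [0, 0, 0], 0],
    [[-25, 0, 0], [0, 0, 0], 0],
    [[0, 0, 0], [0, 0, 0], 0],
    [[0, 0, 0], [0, 0, 0], 0]
  ]
}}

```text
time: 23.68
position: [0.7087, 0.2067, 0.1488]
tool_rot: [0.302, -3.127, -0.002]
ft_force: [-0.4, -0.2, 0.5]
grip_width: 0.953
```

>>> {"op": "arm_command", "data": {
  "motion": [
    [[0, 0, 0], [0, 0, 0], 0],
    [[0, 0, 0], [0, 0, 0], 0]
  ]
}}

```text
time: 23.85
position: [0.7074, 0.2066, 0.149]
tool_rot: [0.305, -3.126, 0.0]
ft_force: [-0.3, 0.5, 0.2]
grip_width: 0.988
```

```bash
python3 s.py;python3 - <<'E'
from h import *
st=ctrl.get_state();c=cam('wrist',st)
im,d=optics.get_image('wrist');cv2.imwrite('pics/w12.png',im)
hsv=cv2.cvtColor(im,cv2.COLOR_BGR2HSV)
W=np.array([unproj(c,a,b,d[b,a]) for b in range(40,220) for a in range(220,520)])
def bar(x,y,lo):
    m=(W[:,2]>lo)&(W[:,2]<.1)&(np.hypot(W[:,0]-x,W[:,1]-y)<.035);Q=W[m];r=cv2.minAreaRect(Q[:,:2].astype(np.float32));print(len(Q),np.median(Q[:,2]),r);return np.array(r[0])
a=bar(.638,.19,.077);b=bar(.628,.299,.073);dv=b-a;print('panel yaw',np.degrees(np.arctan2(-dv[0],dv[1])))
red=((hsv[...,0]<6)|(hsv[...,0]>174))&(hsv[...,1]>130)&(hsv[...,2]>80)
v,u=np.nonzero(red);k=[ray(c,x,y,.0425)[:2] for x,y in zip(u,v)];k=np.array([q for q in k if abs(q[0]-.67)<.01 and abs(q[1]-.193)<.015]);print('red',len(k),k.mean(0),'dir',np.degrees(np.arctan2(*(k.mean(0)-a)[::-1])))
x,y=map(int,proj(c,[.645,.19,.06]));cv2.imwrite('pics/w12z.png',cv2.resize(im[max(0,y-70):y+60,x-70:x+70],None,fx=4.5,fy=4.5,interpolation=cv2.INTER_CUBIC))
E
```

```text
23.85 pos [707.4 206.6 149. ] yaw 191.1 F [-0.3  0.5  0.2] M [ 0.166 -0.155  0.04 ] 0.988 q [ 0.31  0.8  -1.07  1.28  0.69  1.44  1.06]
893 0.08503210244214593 ((0.6393953561782837, 0.1900193989276886), (0.04057316482067108, 0.01280797179788351), 4.864426136016846)
1022 0.08064027082373303 ((0.6283856630325317, 0.2988991439342499), (0.013478497974574566, 0.040629953145980835), 60.481544494628906)
panel yaw 5.774003907721939
red 55 [0.67160338 0.19306764] dir 5.4064943850515235
```

View pics/w12z.png

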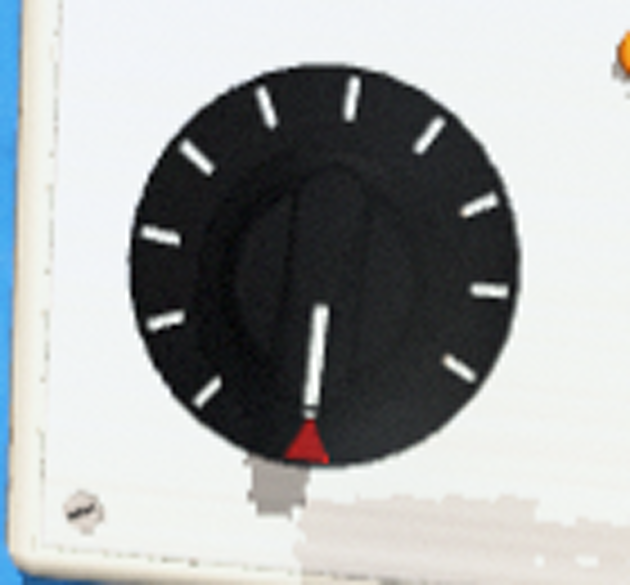

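The pointer at (310,412) now meets the red tip at (308,420). The bar's yaw is 4.9° against OFF at 5.4–5.8°, its top is at 85.0 mm, and the arm is clear.

```bash
python3 -c "
from bench import ctrl
print(ctrl.close_job())"
```

```text
the job is handed in; nothing more can be done
None
```

The knob is snapped fully home on the timer shaft and its pointer faces the red OFF mark. I handed the job in at about 24 s of the 72 s allowed.

- **Fitting:** I lined the knob up with the flat as seen by the wrist camera, so it went on without any searching turn. It dropped past the unaligned stop with almost no force. The catch then pulled it in, and it stopped on the washer with about 7 N of upward force on the tool.
- **Turning to OFF:** After the first release, the pointer stood about 8° short of OFF, which is 2.8 mm at the pointer against a limit of 4 mm. I regrasped the knob and trimmed it.
- **Last checks:** The bar top measured 85.0 mm, which is the fully home height. The bar's angle was 4.9° and the OFF direction 5.4–5.8°, so it is within about 1°. The gripper was open and clear, and the wrist force was near zero.
- **Disagreements:**
  - The wrist camera's mount calibration seemed to change by a few mm during the job.
  - The camera and the jaws put the shaft's axis up to 3 mm apart in y. I corrected for this using the force readings during insertion.
- **Not measured:** I never steered towards the other items on the table and saw no contact with them, but I did not re-measure their positions at the end.

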